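# Second crosswise course of tapered herb bricks on the scale

## Task

Stack the two tapered herb bricks from the sloping rack onto the pair on the scale as a second course like the first: set one centred and flat, underside down, crosswise on the pair, then lay the other on it lengthwise with its thick end over the thin end, so the top comes level again. Set the bricks down rather than dropping them, and leave the bottom pair, the jar, the abacus and the bowl where they are.

Things in the scene. Friction and masses are not known exactly. Their poses are not given: they have to be found in the camera images.
- brick_a_mid (a point): dark-tan wedge-shaped herb brick, 120 mm long (x), 50 wide (y, parallel sides), thickness 22 mm at one end to 44 at the other (33 mid-way), 250 g. Flat underside; top slopes 10.4 degrees. Point: half-way along, 16.5 mm above the underside; x points to the thick end, z away from the underside, square to it. Lies flat on the scale, lower one of the pair
- brick_b_mid (a point): Brick b, centre, axes, size and shape as told for brick_a_mid. Lies on brick a turned end for end, thick end over a's thin end, underside on a's slope, so the pair's top is level, about 115 mm above the counter; that top passes 16.5 mm from this point along its z
- brick_c_mid (a point): Brick c (175 to 350 g), centre, axes, size and shape as told for brick_a_mid. Starts on the sloping rack, underside on the board, long side up and down the slope, thick end uphill
- brick_d_mid (a point): Brick d (175 to 350 g), centre, axes, size and shape as told for brick_a_mid. Starts on the rack on either side of c, about 120 mm between centres, thick end downhill
- brick_c_thick (a point): point in the middle of the thick end face of brick c, 60 mm from its centre along its x and 16.5 mm above its underside; same axes as the centre
- brick_d_thick (a point): point in the middle of the thick end face of brick d, 60 mm from its centre along its x and 16.5 mm above its underside; same axes as the centre
- scale: white counter scale, fixed; square steel platform 220 x 210 mm, its top 50 mm above the counter; a low display panel on the side towards the robot (-x). Origin under its centre on the counter.
- rack: wooden display rack, fixed, 250 mm wide (its y), board 160 mm long sloping 30 degrees down away from the robot (towards its +x), with a 14 mm lip at the low edge. Mid-board is 60 mm above the counter. Origin under its centre on the counter.
- jar: squat amber glass jar 150 mm tall, 90 mm across, standing on the counter; bystander. Origin in its underside.
- abacus: dark wooden abacus 216 x 120 mm, 19 mm high, lying on the counter; bystander. Origin in its underside.
- bowl: white ceramic bowl 100 mm across, 45 mm high; bystander. Origin in its underside.
There are look-alikes about, which are no part of the job. Leave any green or purple look-alike of the part that bears brick_c_mid alone.

How it is judged:
By the outcome, as a careful person would: the job done as asked, in the order asked, and still so for the second after the job is handed in, with the robot touching nothing.
It also fails if it takes over 61 s, if anything falls off the work surface, if the arm or the gripper's body presses on something with over 40 N, if the wrist force passes 120 N, or if a joint passes its speed limit or range.

## Robot

A 7-joint arm with a two-finger parallel gripper is mounted at the origin on the work surface. World frame = base frame: x ahead of the robot, y to its left, z up, the work surface at z = 0. Lengths are in m, angles in rad, forces in N, time in s.
With the tool pointing down it reaches from about 0.425 to 0.875 m from the base axis. Payload 8.4 kg.
Tool frame: the origin (TCP) lies on the centre line of the jaws, within the pads' length; the fingertips stand 14 mm ahead of it and the grasp point (between the pads) lies 5 mm behind it; z points along the fingers, y is the direction in which the jaws open and shut (so a half turn about z gives the same grasp; the last joint's range is limited). The gripper opens to 87 mm and grips with 3 to 60 N. Pads are 19 mm wide; open, the fingers measure 117 mm over their backs; the gripper's body (75 mm by 190 mm) begins 51 mm behind the grasp point.
Start: joints at [1.08, 0.333, 0.04, 1.465, -0.013, 1.343, -0.059], TCP at [0.248, -0.601, 0.237] pointing down, gripper open.
Joint ranges: [-2.58, 2.58], [-0.38, 2.09], [-1.3, 1.39], [0.25, 2.4], [-1.5, 4.64], [0.08, 2.09], [-2.65, 2.65]. Speed limits (rad/s): [2.22, 2.22, 2.79, 2.79, 3.14, 3.14, 3.14].

## Interface

Orientations are given as a unit quaternion [x, y, z, w].
In Python, from bench import get_state, optics, order gives the robot as it stands.
- The arm moves only by the tool servo_tool, never from a script. Its argument "series" is a list of rows, each an object with "delta_pos": the shift along the world's x, y, z in cm, a list of three; "yaw": the turn about the world's z in rad; "grip": the closure in counts, from 0 (fully open) to 255 (shut). A call has exactly 5 rows; each row is the pose to reach, as a shift and turn from the pose measured when the call began; what a row does not reach only later rows make up. A row lasts 1/8 s, in which the tool goes at most 62.5 mm and 10.7 degrees, less where a joint would pass 70% of its speed; a pose out of reach is approached as far as the arm can. A call with a gripper value outside its range is refused whole. The fingers move at their own pace and stop on an object; "force" is the grip in N (left out, the last holds). Time passes only in rows, so rows that repeat a pose let the fingers close, or fill a call up. It gives the time, the measured TCP pose, the force and the opening at its end, in the units of the state.
- get_state(): the state, without advancing time (a new reading comes with each control period).
- optics.camera(name): name is "scene" or "top" or "wrist"; returns a dict with "color" (400x640x3 uint8, red, green, blue), "fovy" (degrees; the focal length in pixels is half the picture's height over the tangent of half this angle, whatever the lens; pixels are square), "cx", "cy" (the principal point, pixels), "extrinsics" (4x4, takes a point from camera to world coordinates). Camera axes: x right, y up, looking along -z (the intrinsics and any distortion apply to the point x, -y, -z); pixel columns grow to the right and rows downward; lengths in m; the calibration is good to about 2 mm. A picture is of the moment at which its call begins. There is no depth.
- order.job_done(): hands the job in, once; it reports no verdict.
Trained networks look in the newest picture that a camera, given by its name, has taken for a name from the list of things; names that differ only in an ending like _2 or _b are one class to them, and where a whole thing is asked for, a point or a joint stands for the part that bears it (a point fixed in the world has none). Each returns a list of dicts, best first, with "p" (0 to 1); they miss things now and then, are a little off and sometimes report something else, mostly with a low value. They report only what shows in the picture. A call takes as long as a camera call. They do not tell look-alikes from the thing itself.
- optics.silhouettes(query, camera): "mask" (400x640 bool, what is visible of it) and "at" ([column, row] as shares, 0 to 1, of the picture: columns of its width, rows of its height, amid what is visible of it).
- optics.place_of(query, camera): "at" ([column, row] as shares, 0 to 1, of the picture: columns of its width, rows of its height: a listed point, or the origin of a listed thing).
The state is a dict: "time_s": time; "q": joint angles; "qvel": joint speeds; "effort": joint torques, N m; "ee_pos": TCP position; "tcp_rot": TCP orientation; "wrist_force": force on the tool from outside, world axes, zero at the start; "ft_torque": the same for the moment, N m; "opening": opening from 0.0 (shut) to 1.0 (fully open).
Only numpy, scipy, OpenCV 4.12 (cv2) and the standard library are available. Lean on these libraries where they do the work, as an engineer would, in place of code of your own. Each camera call takes 0.05 s, during which the arm holds its last target. There are 200 camera calls.

## Working session

There is one attempt and no reset: what is moved stays moved. The work goes in short steps, Python scripts to look and compute and a tool call to move; the robot and the scene stay as the last step left them, time stands still between calls to the robot, and variables do not carry over. Pictures are saved under pics/ and viewed, about 8 in all and at most 12, crops included, and the job is handed in when it is done.

Besides the shell and the picture viewer there is one more tool, called after "Call:" as name(argument=value, ...) on one line, values as JSON. servo_tool: Moves the arm, as the interface text tells. Its arguments: {"type":"object","properties":{"series":{"type":"array"},"force":{"type":"number"}},"required":["series"]}

```bash
mkdir -p pics; ls
cat > h.py <<'E'
import numpy as np, cv2
from bench import get_state, optics, order
def cam(n):
    c=optics.camera(n); c['n']=n; return c
def f(c): return 200/np.tan(np.radians(c['fovy'])/2)
def ray(c,px):
    E=c['extrinsics']; d=np.array([(px[0]-c['cx'])/f(c),-(px[1]-c['cy'])/f(c),-1]); d=E[:3,:3]@d
    return E[:3,3],d/np.linalg.norm(d)
def proj(c,P):
    E=c['extrinsics']; p=E[:3,:3].T@(np.asarray(P)-E[:3,3]); return np.array([c['cx']+f(c)*p[0]/-p[2],c['cy']+f(c)*p[1]/p[2]])
def onz(c,px,z):
    o,d=ray(c,px); return o+d*(z-o[2])/d[2]
def tri(obs):
    A=np.zeros((3,3));b=np.zeros(3)
    for c,px in obs:
        o,d=ray(c,px);M=np.eye(3)-np.outer(d,d);A+=M;b+=M@o
    X=np.linalg.solve(A,b); return X,[np.round(proj(c,X)-px,1) for c,px in obs]
def save(c,name): cv2.imwrite('pics/'+name,c['color'][:,:,::-1])
E
python3 - <<'E'
from h import *
print(get_state())
for n in ['scene','top','wrist']:
    c=cam(n); save(c,n+'0.png'); print(n,c['fovy'],c['cx'],c['cy'],[k for k in c],np.round(c['extrinsics'],3).tolist())
    for q in ['brick_c_mid','brick_d_mid','brick_c_thick','brick_d_thick','brick_a_mid','brick_b_mid','scale','rack','jar','abacus','bowl']:
        print(q,[(np.round(np.array(r['at'])*[640,400],1).tolist(),round(r['p'],2)) for r in optics.place_of(q,n)])
cv2.imwrite('pics/all.png',np.vstack([cv2.imread('pics/scene0.png'),cv2.imread('pics/top0.png')])[:,:,:])
E
```

```text
pics
{'time_s': 0.0, 'q': array([ 1.07984081,  0.33388946,  0.03987243,  1.46627732, -0.01337681,
        1.34332205, -0.05851506]), 'qvel': array([-0.00053959,  0.00044361, -0.00131962, -0.00103491, -0.00053397,
        0.00074493, -0.00279672]), 'effort': array([ 1.34946117e-04, -6.56356215e+01,  1.33561984e+00, -4.03808999e+01,
       -5.96011570e-02,  4.45196929e-02,  1.79180834e-04]), 'ee_pos': array([ 0.24796935, -0.60034667,  0.23567016]), 'tcp_rot': array([ 9.80879398e-01,  1.94614855e-01, -2.22845860e-04, -7.84238567e-04]), 'wrist_force': array([ 0.02015808,  0.35006612, -0.50719358]), 'ft_torque': array([-0.00541984, -0.00161579,  0.00204146]), 'opening': 0.9994608632939543}
scene 47.440166203405894 330.87669125387185 200.04802578422917 ['color', 'fovy', 'cx', 'cy', 'extrinsics', 'n'] [[0.427, -0.486, 0.762, 1.587], [0.904, 0.228, -0.362, -0.382], [0.002, 0.843, 0.537, 0.809], [0.0, 0.0, 0.0, 1.0]]
brick_c_mid [([440.6, 230.7], 0.88), ([433.9, 192.5], 0.83), ([289.0, 188.5], 0.74), ([348.5, 196.4], 0.69), ([336.5, 181.2], 0.56)]
brick_d_mid [([381.4, 187.7], 0.77)]
brick_c_
[... 983 characters left out ...]
4.7, 172.5], 0.61)]
brick_a_mid [([437.8, 213.9], 0.71)]
brick_b_mid [([440.4, 216.1], 0.76), ([284.1, 197.7], 0.32)]
scale [([436.7, 222.7], 0.57), ([287.0, 199.9], 0.48), ([425.1, 111.1], 0.37)]
rack [([263.3, 206.6], 0.78)]
jar [([339.7, 106.1], 0.73)]
abacus [([424.7, 108.7], 0.9)]
bowl [([281.1, 111.1], 0.97), ([424.2, 111.0], 0.22)]
wrist 64.79435346227642 321.2642035283893 195.25003656855966 ['color', 'fovy', 'cx', 'cy', 'extrinsics', 'n'] [[0.383, 0.887, 0.26, 0.32], [-0.924, 0.367, 0.107, -0.571], [-0.001, -0.281, 0.96, 0.385], [0.0, 0.0, 0.0, 1.0]]
brick_c_mid []
brick_d_mid []
brick_c_thick []
brick_d_thick []
brick_a_mid []
brick_b_mid []
scale []
rack []
jar []
abacus []
bowl []
```

View pics/scene0.png

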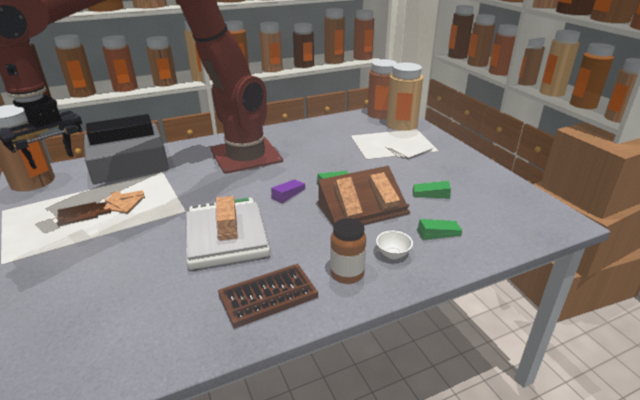

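View pics/top0.png

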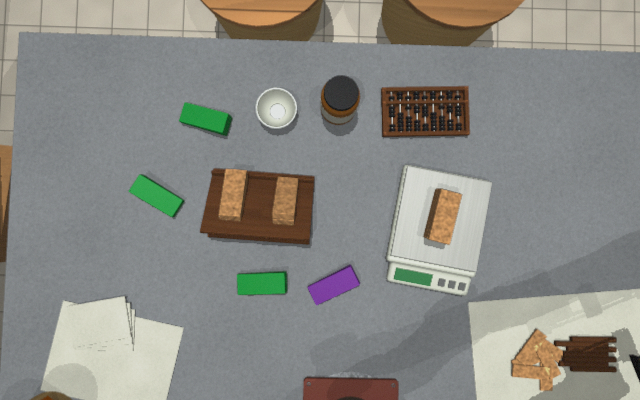

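The scene view has the rack at about (362,195), with brick c at (347,196) and brick d at (385,189). In the top view c is at (285,200) and d at (232,195), and the pair sits on the scale at (443,217). The green and purple look-alikes lie on the counter. Next I'll fit wedge models to the silhouettes in both views.

```bash
cat >> h.py <<'E'
from scipy.optimize import least_squares
from scipy.spatial.transform import Rotation as R
W=np.array([[s*.06,t*.025,z] for s in(-1,1) for t in(-1,1) for z in(-.0165,(-.0165+.033+.011*s))])
def pose(p): # x,y,z,yaw,tilt: body x=thick; tilt>0 lifts thick end
    return R.from_euler('ZY',[p[3],-p[4]]).as_matrix(),np.array(p[:3])
def wverts(p): M,t=pose(p); return W@M.T+t
def boxv(p): # pair as box standing from z0 to top
    c,s=np.cos(p[3]),np.sin(p[3]); return np.array([[p[0]+a*.06*c-b*.025*s,p[1]+a*.06*s+b*.025*c,p[2]+z] for a in(-1,1) for b in(-1,1) for z in(-.065,0)])
def outline(P,n=80):
    h=cv2.convexHull(P.astype(np.float32))[:,0]; h=np.vstack([h,h[:1]]); d=np.r_[0,np.cumsum(np.linalg.norm(np.diff(h,axis=0),axis=1))]
    t=np.linspace(0,d[-1],n,endpoint=False); return np.c_[np.interp(t,d,h[:,0]),np.interp(t,d,h[:,1])]
def sdf(m):
    m=m.astype(np.uint8); return cv2.distanceTransform(m,cv2.DIST_L2,5)-cv2.distanceTransform(1-m,cv2.DIST_L2,5)+(0.5-m)
def fit(obs,p0,vf,free,):
    p0=np.array(p0,float); free=list(free); S=[(c,sdf(m)) for c,m in obs]
    def res(q):
        p=p0.copy();p[free]=q; r=[]
        for c,s in S:
            o=outline(np.array([proj(c,v) for v in vf(p)])).astype(np.float32)
            r.append(cv2.remap(s.astype(np.float32),o[:,:1],o[:,1:],cv2.INTER_LINEAR,borderMode=cv2.BORDER_REPLICATE)[:,0])
        return np.concatenate(r)
    s=least_squares(res,p0[free],x_scale=[.01 if i<3 else .1 for i in free],diff_step=1e-4,loss='soft_l1')
    p=p0.copy();p[free]=s.x; return p,np.sqrt(np.mean(res(s.x)**2))
def masks(q,c):
    return [(r['mask'],np.array(r['at'])*[640,400],r['p']) for r in optics.silhouettes(q,c['n'])]
def near(q,c,px,tol=25):
    L=[m for m in masks(q,c) if np.linalg.norm(m[1]-px)<tol]; return L[0] if L else None
E
python3 - <<'E'
from h import *
C={n:cam(n) for n in('scene','top')}
G={'c':((347,196),(285,200)),'d':((385,189),(232,195)),'b':((227,217),(443,217))}
for n in C:
    for q in('brick_c_mid','brick_b_mid'):
        print(n,q,[(m[1].round(0).tolist(),round(m[2],2),int(m[0].sum())) for m in masks(q,C[n])])
M={}
for k,(a,b) in G.items():
    obs=[]
    for n,px in(('scene',a),('top',b)):
        m=near(f'brick_{k}_mid',C[n],px) or near('brick_c_mid',C[n],px) or near('brick_b_mid',C[n],px)
        if m: obs.append((C[n],m[0]))
    X=onz(C['top'],b,.08)
    if k!='b':
        p0=[X[0],X[1],.08,(np.pi if k=='c' else 0)-.05,(1 if k=='c' else -1)*np.radians(30)]
        for fr in((0,1,2,3),(0,1,2,3,4)):
            p,r=fit(obs,p0,wverts,fr); print(k,len(obs),p.round(4),r.round(2))
    else:
        p,r=fit(obs,[X[0],X[1],.115,-.15,0],boxv,(0,1,2,3)); print('pair',len(obs),p.round(4),r.round(2))
for t in('rack','scale','jar','bowl','abacus'):
    P=[(C[n],np.array(L[0]['at'])*[640,400]) for n in C if (L:=optics.place_of(t,n))]
    print(t,*[x if isinstance(x,list) else x.round(4) for x in tri(P)],[onz(c,p,0).round(3) for c,p in P])
# rack yaw via mask rect
for t in('rack','scale'):
  m=masks(t,C['top'])[0][0]; cn=max(cv2.findContours(m.astype(np.uint8),0,1)[0],key=cv2.contourArea); print(t,cv2.minAreaRect(cn), [onz(C['top'],q,.06).round(3).tolist() for q in cv2.boxPoints(cv2.minAreaRect(cn))])
E
```

```text
scene brick_c_mid [([347.0, 201.0], 0.94, 694), ([434.0, 230.0], 0.92, 686), ([433.0, 192.0], 0.75, 583), ([288.0, 190.0], 0.62, 519), ([361.0, 199.0], 0.21, 2528)]
scene brick_b_mid [([224.0, 213.0], 0.88, 552)]
top brick_c_mid [([262.0, 278.0], 0.92, 1106), ([335.0, 284.0], 0.9, 1072), ([156.0, 195.0], 0.85, 1116), ([208.0, 118.0], 0.74, 1079), ([286.0, 200.0], 0.64, 1090)]
top brick_b_mid [([444.0, 215.0], 0.8, 1292)]
c 2 [0.5461 0.1661 0.0715 3.0977 0.5236] 1.11
c 2 [0.5462 0.1666 0.0695 3.1051 0.5671] 0.98
d 1 [ 0.5625  0.2816  0.0772 -0.0504 -0.5236] 0.68
d 1 [ 0.5643  0.2803  0.0783 -0.05   -0.5158] 0.68
pair 2 [ 0.5128 -0.1988  0.1253 -0.1844  0.    ] 3.57
rack [ 0.9667 -0.0306  0.3362] [array([ 0., -0.])] [array([0.525, 0.22 , 0.   ])]
scale [ 0.521  -0.0185  0.0138] [array([ 63.7, -15.6]), array([77.4, 10.9])] [array([ 0.497, -0.208,  0.   ]), array([0.543, 0.173, 0.   ])]
jar [ 7.846e-01  4.680e-02 -2.000e-04] [array([-0.3,  0. ]), array([-0.3, -0.2])] [array([0.785, 0.048, 0.   ]), array([0.784, 0.046, 0.   ])]
bowl [0.7695 0.2008 0.0047] [array([-2.6,  0.3]), array([-2.5, -1.5])] [array([ 0.767,  0.211, -0.   ]), array([0.767, 0.195, 0.   ])]
abacus [ 0.732  -0.1949  0.1576] [array([24.1,  0.4]), array([24.5,  6.3])] [array([ 0.493, -0.213,  0.   ]), array([ 0.781, -0.175,  0.   ])]
rack ((257.2937316894531, 205.55117797851562), (109.34770202636719, 69.17961120605469), 4.497151851654053) [[0.453, 0.364, 0.06], [0.616, 0.358, 0.06], [0.603, 0.1, 0.06], [0.44, 0.108, 0.06]]
scale ((437.3050231933594, 229.962646484375), (92.28080749511719, 118.0885009765625), 10.84030532836914) [[0.362, -0.063, 0.06], [0.638, -0.111, 0.06], [0.602, -0.329, 0.06], [0.326, -0.278, 0.06]]
```

Call:
servo_tool(series=[{"delta_pos": [2.5, 5.5, 2], "yaw": -0.1, "grip": 0}, {"delta_pos": [5, 11, 4], "yaw": -0.2, "grip": 0}, {"delta_pos": [7.5, 17, 6], "yaw": -0.3, "grip": 0}, {"delta_pos": [10, 22, 6.5], "yaw": -0.4, "grip": 0}, {"delta_pos": [12, 27, 6.5], "yaw": -0.45, "grip": 0}])

```text
time_s: 3.72
ee_pos: [0.3694, -0.3286, 0.3026]
tcp_rot: [1.0, -0.03, 0.001, 0.001]
wrist_force: [0.6, 0.2, 0.5]
opening: 0.999
```

```bash
cat > st.py <<'E'
from h import *
def st():
    s=get_state(); M=R.from_quat(s['tcp_rot']).as_matrix()
    print('t',round(s['time_s'],2),'pos',s['ee_pos'].round(4),'yawx',round(np.arctan2(M[1,0],M[0,0]),4),'z',M[:,2].round(3),'F',s['wrist_force'].round(1),'op',round(s['opening'],3),'q',s['q'].round(2))
if __name__=='__main__': st()
E
python3 st.py
```

```text
t 3.73 pos [ 0.3694 -0.3286  0.3026] yawx -0.0596 z [ 0.002 -0.001 -1.   ] F [0.6 0.2 0.5] op 0.999 q [ 0.76 -0.01 -0.12  1.72 -0.    1.42 -0.99]
```

Call:
servo_tool(series=[{"delta_pos": [2, 5.5, 0], "yaw": 0, "grip": 0}, {"delta_pos": [4, 11, 0], "yaw": 0, "grip": 0}, {"delta_pos": [6, 16.5, 0], "yaw": 0, "grip": 0}, {"delta_pos": [8, 22, 0], "yaw": 0, "grip": 0}, {"delta_pos": [10, 27.5, 0], "yaw": 0, "grip": 0}])

```text
time_s: 4.35
ee_pos: [0.4697, -0.0518, 0.3029]
tcp_rot: [1.0, -0.03, 0.001, 0.001]
wrist_force: [1.1, -0.3, -0.7]
opening: 1.0
```

Call:
servo_tool(series=[{"delta_pos": [2, 5.5, 0], "yaw": 0, "grip": 0}, {"delta_pos": [4, 11, 0], "yaw": 0, "grip": 0}, {"delta_pos": [6, 16.5, 0], "yaw": 0, "grip": 0}, {"delta_pos": [8, 22, 0], "yaw": 0, "grip": 0}, {"delta_pos": [10, 26.5, 0], "yaw": 0, "grip": 0}])

```text
time_s: 4.97
ee_pos: [0.5701, 0.2154, 0.3031]
tcp_rot: [1.0, -0.03, 0.002, 0.001]
wrist_force: [0.5, -1.2, -0.1]
opening: 0.999
```

Run:
```python
from h import *
from st import st
st()
import pickle
c=cam('wrist'); save(c,'w1.png'); t=cam('top'); 
mw=masks('brick_c_mid','x' and c); print([(m[1].round(0).tolist(),round(m[2],2),int(m[0].sum())) for m in mw])
md=masks('brick_d_mid',c); print([(m[1].round(0).tolist(),round(m[2],2),int(m[0].sum())) for m in md])
mt=masks('brick_c_mid',t)+masks('brick_d_mid',t)
pickle.dump((c,t,mw,md,mt),open('v1.pkl','wb'))
```

```text
t 4.97 pos [0.5701 0.2154 0.3031] yawx -0.0592 z [ 0.003 -0.001 -1.   ] F [ 0.5 -1.2 -0.1] op 0.999 q [ 0.11  0.29 -0.68  1.44  0.19  1.47 -2.2 ]
[([409.0, 314.0], 0.96, 599), ([361.0, 190.0], 0.85, 4142), ([188.0, 31.0], 0.8, 4693), ([327.0, 312.0], 0.6, 1983), ([130.0, 185.0], 0.56, 4132)]
[([263.0, 188.0], 0.92, 4251)]
```

View pics/w1.png

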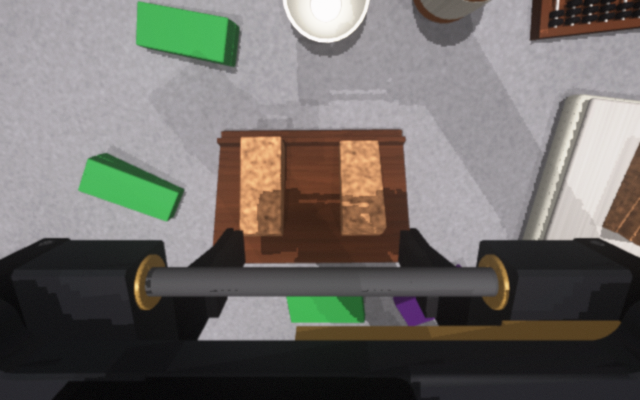

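The wrist view shows d at (262,187) and c at (361,188) on the rack. Both are fully visible, and there is a dark groove under the bricks' uphill part.

Run:
```python
from h import *
import pickle
c,t,mw,md,mt=pickle.load(open('v1.pkl','rb'))
s=cam('scene'); ms=masks('brick_c_mid',s)+masks('brick_d_mid',s)
pk=lambda L,px:[m[0] for m in L if np.linalg.norm(m[1]-px)<10 and m[0].sum()<5000][:1]
pickle.dump((s,ms),open('v1s.pkl','wb'))
for k,pw,pt,ps,p0 in(('c',(361,190),(285,200),(347,199),[.546,.166,.075,np.pi-.05,.5236]),('d',(263,188),(232,195),(385,189),[.563,.281,.077,-.05,-.5236])):
    W_=[(c,m) for m in pk(mw+md,pw)];T=[(t,m) for m in pk(mt,pt)];S=[(s,m) for m in pk(ms,ps)]
    print(k,len(W_),len(T),len(S))
    for nm,o,fr in(('WTS',W_+T+S,(0,1,2,3)),('WTS5',W_+T+S,(0,1,2,3,4)),('WT',W_+T,(0,1,2,3)),('W',W_,(0,1,3)),('W',W_,(0,1,2,3))):
        p,r=fit(o,p0,wverts,fr); print(nm,p.round(4),r.round(2))
m=masks('rack',c); 
if m:
    cn=max(cv2.findContours(m[0][0].astype(np.uint8),0,1)[0],key=cv2.contourArea);print(cv2.minAreaRect(cn))
# lip edges seen in picture: top edge row ~131 col 220..403 ; 
print([onz(c,q,.03).round(3) for q in((220,131),(403,131))])
```

```text
c 1 0 1
WTS [0.5458 0.1685 0.0694 3.0916 0.5236] 0.86
WTS5 [0.5459 0.1684 0.0691 3.0946 0.5335] 0.84
WT [0.5474 0.1692 0.074  3.0887 0.5236] 0.82
W [0.5477 0.1693 0.075  3.0917 0.5236] 0.88
W [0.5474 0.1692 0.074  3.0887 0.5236] 0.82
d 1 0 1
WTS [ 0.5499  0.2905  0.0677 -0.0455 -0.5236] 1.21
WTS5 [ 0.5518  0.2896  0.0709 -0.0453 -0.538 ] 1.48
WT [ 0.5515  0.2895  0.0728 -0.0495 -0.5236] 1.92
W [ 0.5542  0.2883  0.077   0.0655 -0.5236] 3.56
W [ 0.5515  0.2895  0.0728 -0.0495 -0.5236] 1.92
((311.5, 196.5), (133.0, 195.0), 90.0)
[array([0.621, 0.346, 0.03 ]), array([0.607, 0.106, 0.03 ])]
```

Call:
servo_tool(series=[{"delta_pos": [-2.9, -4.6, -3], "yaw": 0.01, "grip": 0}, {"delta_pos": [-2.9, -4.6, -9], "yaw": 0.01, "grip": 0}, {"delta_pos": [-2.9, -4.6, -15], "yaw": 0.01, "grip": 0}, {"delta_pos": [-2.9, -4.6, -19.5], "yaw": 0.01, "grip": 0}, {"delta_pos": [-2.9, -4.6, -22.2], "yaw": 0.01, "grip": 0}])

```text
time_s: 6.1
ee_pos: [0.5399, 0.1647, 0.0793]
tcp_rot: [1.0, -0.026, 0.001, 0.002]
wrist_force: [0.3, 0.3, 0.4]
opening: 1.0
```

Call:
servo_tool(series=[{"delta_pos": [0, 0, 0], "yaw": 0, "grip": 130}, {"delta_pos": [0, 0, 0], "yaw": 0, "grip": 150}, {"delta_pos": [0, 0, 0], "yaw": 0, "grip": 255}, {"delta_pos": [0, 0, 0], "yaw": 0, "grip": 255}, {"delta_pos": [0, 0, 0], "yaw": 0, "grip": 255}], force=25)

```text
time_s: 6.72
ee_pos: [0.5407, 0.1652, 0.0803]
tcp_rot: [1.0, -0.026, 0.002, 0.001]
wrist_force: [0.2, 1.4, 5.3]
opening: 0.573
```

```bash
python3 st.py
```

```text
t 6.72 pos [0.5407 0.1652 0.0803] yawx -0.0525 z [ 0.004 -0.002 -1.   ] F [0.2 1.4 5.3] op 0.573 q [ 0.16  0.37 -0.64  1.82  0.26  1.03 -2.2 ]
```

Call:
servo_tool(series=[{"delta_pos": [0, 0, 3], "yaw": 0, "grip": 255}, {"delta_pos": [0, -1, 8], "yaw": 0, "grip": 255}, {"delta_pos": [0.5, -6, 9], "yaw": 0, "grip": 255}, {"delta_pos": [1.5, -11.5, 8], "yaw": 0, "grip": 255}, {"delta_pos": [2, -16.5, 6], "yaw": 0, "grip": 255}])

```text
time_s: 7.35
ee_pos: [0.5613, -0.002, 0.1408]
tcp_rot: [1.0, -0.027, 0.003, 0.002]
wrist_force: [0.2, 0.7, -2.3]
opening: 0.575
```

Run:
```python
from h import *
from st import st
st(); c=cam('scene'); cv2.imwrite('pics/s1.png',cv2.resize(c['color'][120:320,180:480,::-1],None,fx=2,fy=2))
```

```text
t 7.35 pos [ 0.5613 -0.002   0.1408] yawx -0.0531 z [ 0.005 -0.003 -1.   ] F [ 0.2  0.7 -2.3] op 0.575 q [ 0.42  0.28 -0.58  1.78  0.17  1.13 -1.84]
```

View pics/s1.png

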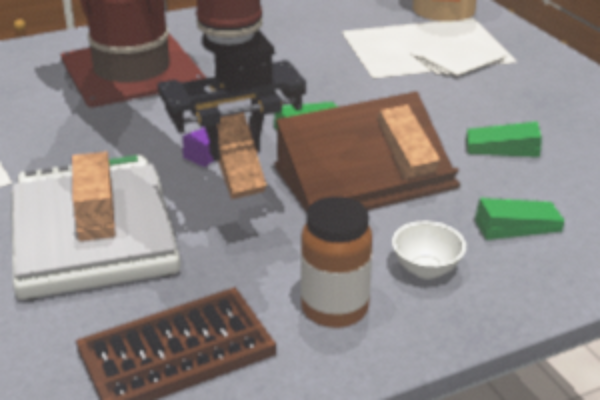

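Call:
servo_tool(series=[{"delta_pos": [0, 0, -5], "yaw": 0, "grip": 255}, {"delta_pos": [0, 0, -7.8], "yaw": 0, "grip": 255}, {"delta_pos": [0, 0, -8.6], "yaw": 0, "grip": 255}, {"delta_pos": [0, 0, -9.3], "yaw": 0, "grip": 255}, {"delta_pos": [0, 0, -10.0], "yaw": 0, "grip": 255}], force=8)

```text
time_s: 8.02
ee_pos: [0.5607, -0.0104, 0.0379]
tcp_rot: [1.0, -0.03, 0.001, 0.003]
wrist_force: [-0.6, -1.1, 1.0]
opening: 0.575
```

Call:
servo_tool(series=[{"delta_pos": [0, 0, -0.5], "yaw": 0, "grip": 255}, {"delta_pos": [0, 0, -1.0], "yaw": 0, "grip": 255}, {"delta_pos": [0, 0, -1.3], "yaw": 0, "grip": 255}, {"delta_pos": [0, 0, -1.6], "yaw": 0, "grip": 255}, {"delta_pos": [0, 0, -1.6], "yaw": 0, "grip": 255}])

```text
time_s: 8.65
ee_pos: [0.5617, -0.0106, 0.0227]
tcp_rot: [1.0, -0.03, 0.002, 0.004]
wrist_force: [-0.6, -0.4, 5.4]
opening: 0.575
```

```bash
python3 st.py
```

```text
t 8.65 pos [ 0.5617 -0.0106  0.0227] yawx -0.0606 z [ 0.004 -0.007 -1.   ] F [-0.6 -0.4  5.4] op 0.575 q [ 0.39  0.42 -0.54  1.88  0.28  0.91 -1.91]
```

Call:
servo_tool(series=[{"delta_pos": [0, 0, -0.3], "yaw": 0, "grip": 255}, {"delta_pos": [0, 0, -0.3], "yaw": 0, "grip": 255}, {"delta_pos": [0, 0, -0.2], "yaw": 0, "grip": 60}, {"delta_pos": [0, 0, -0.1], "yaw": 0, "grip": 60}, {"delta_pos": [0.5, 0, -0.0], "yaw": 0, "grip": 60}])

```text
time_s: 9.28
ee_pos: [0.5667, -0.0106, 0.0227]
tcp_rot: [1.0, -0.03, 0.002, 0.004]
wrist_force: [-0.3, 0.6, -0.6]
opening: 0.752
```

Run:
```python
from h import *
from st import st
st(); c=cam('scene'); cv2.imwrite('pics/s2.png',cv2.resize(c['color'][150:270,180:430,::-1],None,fx=3,fy=3,interpolation=2))
cv2.imwrite('pics/w2.png',cam('wrist')['color'][:,:,::-1])
```

```text
t 9.28 pos [ 0.5667 -0.0106  0.0227] yawx -0.0606 z [ 0.004 -0.007 -1.   ] F [-0.3  0.6 -0.6] op 0.752 q [ 0.38  0.43 -0.53  1.87  0.28  0.92 -1.91]
```

View pics/s2.png

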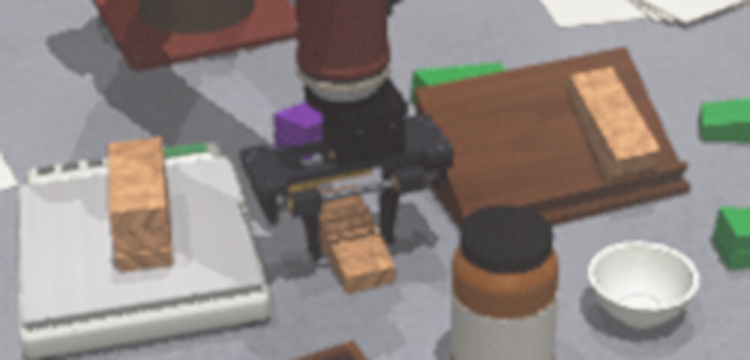

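Brick c now lies flat on the counter between the open fingers, in the crop around (355,235). I'll rise for a clear view of it so I can measure the regrasp.

Call:
servo_tool(series=[{"delta_pos": [0, 0, 4], "yaw": 0, "grip": 0}, {"delta_pos": [0, 0, 10], "yaw": 0, "grip": 0}, {"delta_pos": [0, -2, 16], "yaw": 0, "grip": 0}, {"delta_pos": [0, -4, 22], "yaw": 0, "grip": 0}, {"delta_pos": [0, -4, 25], "yaw": 0, "grip": 0}])

```text
time_s: 10.0
ee_pos: [0.5683, -0.0525, 0.2764]
tcp_rot: [0.999, -0.032, 0.004, 0.004]
wrist_force: [1.1, 0.6, -0.5]
opening: 0.998
```

Run:
```python
from h import *
from st import st
import pickle
st(); V={n:cam(n) for n in('wrist','scene','top')}; save(V['wrist'],'w3.png')
M={n:masks('brick_c_mid',V[n])+(masks('brick_b_mid',V[n])) for n in V}
for n in M: print(n,[(m[1].round(0).tolist(),round(m[2],2),int(m[0].sum())) for m in M[n]])
pickle.dump((V,M),open('v3.pkl','wb'))
w=V['wrist']; print(proj(w,[.56,-.01,.0165]),proj(w,[.513,-.199,.115]),proj(V['scene'],[.56,-.01,.0165]),proj(V['top'],[.56,-.01,.0165]))
```

```text
t 10.0 pos [ 0.5683 -0.0525  0.2764] yawx -0.0634 z [ 0.009 -0.008 -1.   ] F [ 1.1  0.6 -0.5] op 0.998 q [ 0.5   0.19 -0.57  1.59  0.11  1.39 -1.71]
wrist [([9.0, 56.0], 0.72, 666), ([289.0, 168.0], 0.67, 3755), ([263.0, 321.0], 0.56, 2671), ([458.0, 213.0], 0.76, 5402)]
scene [([295.0, 231.0], 0.94, 698), ([438.0, 227.0], 0.7, 793), ([284.0, 188.0], 0.63, 497), ([437.0, 192.0], 0.56, 574), ([326.0, 174.0], 0.43, 122), ([226.0, 211.0], 0.78, 562)]
top [([207.0, 118.0], 0.79, 1075), ([359.0, 206.0], 0.72, 364), ([260.0, 282.0], 0.69, 1113), ([334.0, 285.0], 0.66, 1070), ([152.0, 195.0], 0.61, 1133)]
[288.56016484 174.89483636] [462.28377219 226.76980028] [295.59891553 228.440062  ] [358.66566835 195.59284138]
```

View pics/w3.png

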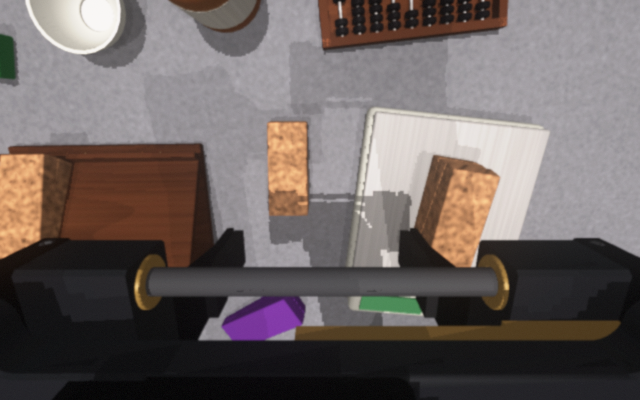

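The wrist view shows c free on the counter at (288,168). The pair on the scale is at (462,210), with its lower end cut off by the gripper.

Run:
```python
from h import *
import pickle
V,M=pickle.load(open('v3.pkl','rb'))
pk=lambda n,px:[(V[n],m[0]) for m in M[n] if np.linalg.norm(m[1]-px)<15][:1]
w=pk('wrist',(289,168)); s=pk('scene',(295,231))
for o in(w,s,w+s):
  for fr in((0,1,3),(0,1,2,3)):
    p,r=fit(o,[.56,-.01,.0165,np.pi-.06,0],wverts,fr); print('c',len(o),p.round(4),r.round(2))
t=cam('top'); mt=masks('brick_b_mid',t)+masks('brick_a_mid',t)
print([(m[1].round(0).tolist(),round(m[2],2),int(m[0].sum())) for m in mt])
T=[(t,m[0]) for m in mt if np.linalg.norm(m[1]-(444,215))<12][:1]; S=pk('scene',(225,212))
for nm,o in(('S',S),('T',T),('ST',S+T)):
  for y in(-.18,np.pi-.18):
    p,r=fit(o,[.513,-.199,.0982,y,np.radians(-10.4)],wverts,(0,1,3) if len(o)<2 else(0,1,2,3)); print('b',nm,p.round(4),r.round(2))
pw=masks('brick_a_mid',V['wrist']); 
cv2.imwrite('pics/sb.png',cv2.resize(V['scene']['color'][180:270,180:320,::-1],None,fx=5,fy=5,interpolation=2))
pickle.dump((T,S),open('pair.pkl','wb'))
```

```text
c 1 [ 0.57   -0.0101  0.0165  3.0751  0.    ] 1.27
c 1 [ 0.5702 -0.0103  0.0162  3.0829  0.    ] 1.15
c 1 [ 0.5691 -0.0102  0.0165  3.0479  0.    ] 0.68
c 1 [ 0.5684 -0.0106  0.0162  3.0562  0.    ] 0.61
c 2 [ 0.57   -0.0103  0.0165  3.0784  0.    ] 0.98
c 2 [ 0.5698 -0.0102  0.0152  3.0753  0.    ] 0.92
[([233.0, 195.0], 0.29, 1227)]
b S [ 0.5036 -0.1961  0.0982 -0.2114 -0.1815] 1.83
b S [ 0.515  -0.1983  0.0982  2.9321 -0.1815] 0.64Traceback (most recent call last):
  File "<stdin>", line 14, in <module>
  File "h.py", line 40, in fit
    s=least_squares(res,p0[free],x_scale=[.01 if i<3 else .1 for i in free],diff_step=1e-4,loss='soft_l1')
    return func(*args, **kwargs)
    vector_fun = VectorFunction(
        fun_wrapped,
    ...<6 lines>...
        workers=workers
    )
    self._update_fun()
    ~~~~~~~~~~~~~~~~^^
    self.f = self.fun_wrapped(xp_copy(self.x))
             ~~~~~~~~~~~~~~~~^^^^^^^^^^^^^^^^^
    return np.atleast_1d(self.fun(x))
                         ~~~~~~~~^^^
    return self.f(x, *self.args, **self.kwargs)
           ~~~~~~^^^^^^^^^^^^^^^^^^^^^^^^^^^^^^
  File "h.py", line 39, in res
    return np.concatenate(r)
           ~~~~~~~~~~~~~~^^^
ValueError: need at least one array to concatenate
```

```bash
cat > pairfit.py <<'E'
from h import *
import pickle
V,M=pickle.load(open('v3.pkl','rb'))
T10=np.radians(10.4)
def av(p): # a pose derived from b pose (p)
    Mb,t=pose(p); u=t-.0165*Mb[:,2]; return wverts([u[0],u[1],.0665,p[3]+np.pi,0])
obs=[]
m=[m for m in M['wrist'] if np.linalg.norm(m[1]-(458,213))<15][0]; obs.append((V['wrist'],sdf(m[0]),'ab'))
m=[m for m in M['scene'] if np.linalg.norm(m[1]-(225,212))<15][0]; obs.append((V['scene'],sdf(m[0]),'b'))
print('bbox',[ (np.where(x)[0].min(),np.where(x)[0].max(),np.where(x)[1].min(),np.where(x)[1].max()) for x in (obs[0][1]>0,obs[1][1]>0)])
def res(q,use):
    p=[q[0],q[1],.0982 if len(q)<4 else q[3],q[2],-T10]; r=[]
    for i in use:
        c,s,k=obs[i]; P=wverts(p)
        if k=='ab': P=np.vstack([P,av(p)])
        o=outline(np.array([proj(c,v) for v in P])).astype(np.float32)
        d=cv2.remap(s.astype(np.float32),o[:,:1],o[:,1:],cv2.INTER_LINEAR,borderMode=cv2.BORDER_REPLICATE)[:,0]
        if i==0: d[(o[:,1]>225)]=0
        r.append(d)
    return np.concatenate(r)
for use in((0,),(1,),(0,1)):
  for q0 in([.513,-.199,np.pi-.2],[.513,-.199,-.2],[.513,-.199,np.pi-.2,.0982]):
    s=least_squares(res,q0,args=(use,),x_scale=[.01,.01,.1,.01][:len(q0)],diff_step=1e-4,loss='soft_l1'); print(use,s.x.round(4),round(s.cost,1))
w=V['wrist']['color'].copy(); q=s.x; 
p=[q[0],q[1],q[3],q[2],-T10]
for P in(wverts(p),av(p)):
    cv2.polylines(w,[outline(np.array([proj(V['wrist'],v) for v in P])).astype(int)],1,(0,0,255))
sc=V['scene']['color'].copy()
for P in(wverts(p),av(p)):
    cv2.polylines(sc,[outline(np.array([proj(V['scene'],v) for v in P])).astype(int)],1,(0,0,255))
A=cv2.resize(w[120:300,350:550],None,fx=2,fy=2); B=cv2.resize(sc[185:275,180:280],None,fx=4,fy=4)
cv2.imwrite('pics/pf.png',np.hstack([A,B])[:,:,::-1])
E
python3 pairfit.py
```

```text
bbox [(np.int64(163), np.int64(267), np.int64(421), np.int64(500)), (np.int64(197), np.int64(227), np.int64(216), np.int64(235))]
(0,) [ 0.5057 -0.2067  2.9759] 135.9
(0,) [ 0.5114 -0.2004 -0.2   ] 176.6
(0,) [ 0.5049 -0.211   2.9081  0.069 ] 26.8
(1,) [ 0.5144 -0.1982  2.9317] 13.7
(1,) [ 0.5009 -0.1962 -0.2007] 65.9
(1,) [ 0.5149 -0.1985  2.9322  0.0983] 14.0
(0, 1) [ 0.5092 -0.199   2.9186] 216.7
(0, 1) [ 0.5114 -0.1992 -0.2   ] 275.4
(0, 1) [ 0.5083 -0.1997  2.9281  0.0949] 189.8
```

View pics/pf.png

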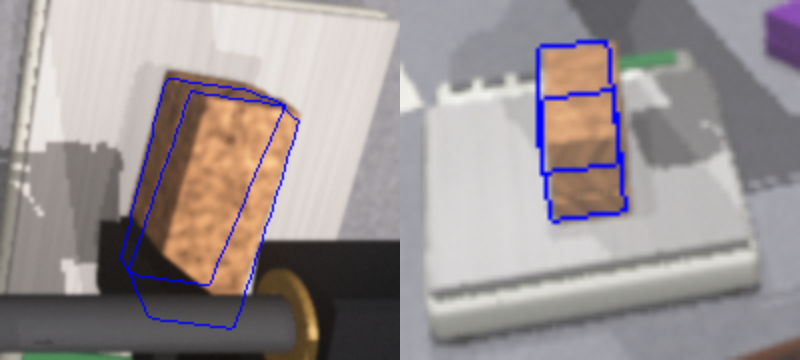

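The overlay of the fitted pair is about 7 px off the wrist picture: the top far-right corner is at (499,180) and the model puts it at (492,172). I'll look at the pair from straight above before gripping c.

Call:
servo_tool(series=[{"delta_pos": [0, -5, 1], "yaw": 0, "grip": 0}, {"delta_pos": [0, -10, 2], "yaw": 0, "grip": 0}, {"delta_pos": [0, -14, 3], "yaw": 0, "grip": 0}, {"delta_pos": [0, -14.5, 3], "yaw": 0, "grip": 0}, {"delta_pos": [0, -14.5, 3], "yaw": 0, "grip": 0}])

```text
time_s: 11.22
ee_pos: [0.5672, -0.195, 0.3018]
tcp_rot: [1.0, -0.03, 0.002, 0.003]
wrist_force: [-1.7, 1.1, -0.8]
opening: 1.002
```

Run:
```python
from h import *
from st import st
import pickle
st(); V={n:cam(n) for n in('wrist','top')}; save(V['wrist'],'w4.png')
M={n:masks('brick_b_mid',V[n]) for n in V}
for n in M: print(n,[(m[1].round(0).tolist(),round(m[2],2),int(m[0].sum())) for m in M[n]])
pickle.dump((V,M),open('v4.pkl','wb'))
top0=cam('top')
print(onz(V['top'],(444,215),.115))
cv2.imwrite('pics/w4c.png',cv2.resize(V['wrist']['color'][60:270,200:480,::-1],None,fx=2.5,fy=2.5))
```

```text
t 11.22 pos [ 0.5672 -0.195   0.3018] yawx -0.0606 z [ 0.003 -0.006 -1.   ] F [-1.7  1.1 -0.8] op 1.002 q [ 0.65  0.24 -0.48  1.48  0.12  1.45 -1.46]
wrist [([327.0, 213.0], 0.9, 4518), ([189.0, 173.0], 0.17, 3896)]
top [([442.0, 221.0], 0.92, 1002)]
[ 0.51565655 -0.19591868  0.115     ]
```

View pics/w4c.png

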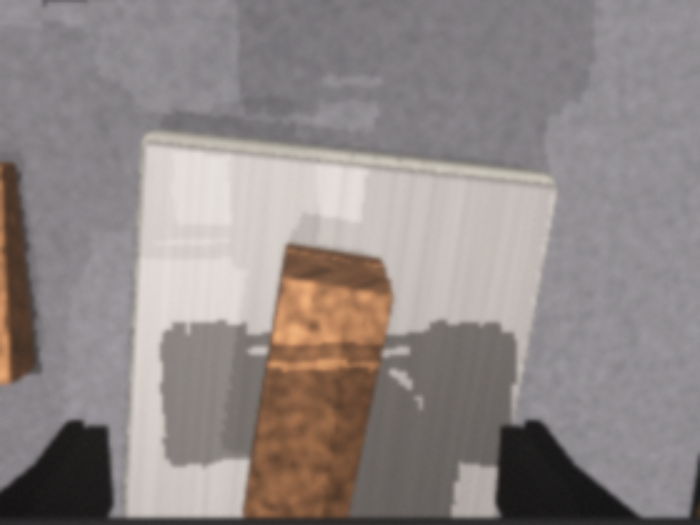

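Run:
```python
from h import *
import pickle
V,M=pickle.load(open('v4.pkl','rb')); w=V['wrist']
P={k:onz(w,q,.115) for k,q in dict(fl=(312,170.8),fr=(356.4,178),nl=(298.4,266.8),nr=(340.8,266.8)).items()}
for k in P: print(k,P[k].round(4))
dl=P['fl']-P['nl'];dr=P['fr']-P['nr'];print('yaw',np.arctan2(dl[1],dl[0]),np.arctan2(dr[1],dr[0]),'width',np.linalg.norm((P['fl']-P['fr'])[:2]))
e=P['fl']-P['fr'];print('yaw from far edge',np.arctan2(-e[0],e[1]))
# model check: b verts top far edge for candidate
for p in([.515,-.198,.0982,2.932,-.1815],):
    M_,t=pose(p); print('top mid',(t+.0165*M_[:,2]).round(4)); print([ (v.round(4),proj(w,v).round(1)) for v in wverts(p)[[1,3]]])
# platform corners: far-left (145,137) far-right (553,183) crop
A=[onz(w,(200+a/2.5,60+b/2.5),.05) for a,b in((147,137),(553,180))]; print('platform far corners',np.round(A,4),np.linalg.norm(A[0]-A[1]),'yaw',np.arctan2(-(A[0]-A[1])[0],(A[0]-A[1])[1]))
t=V['top'];m=M['top'][0][0]; cn=max(cv2.findContours(m.astype(np.uint8),0,1)[0],key=cv2.contourArea);r=cv2.minAreaRect(cn);print(r,[onz(t,q,.115).round(4).tolist() for q in cv2.boxPoints(r)],onz(t,r[0],.115))
```

```text
fl [ 0.576 -0.186  0.115]
fr [ 0.5651 -0.2338  0.115 ]
nl [ 0.4615 -0.1621  0.115 ]
nr [ 0.4584 -0.2122  0.115 ]
yaw -0.2059858903167764 -0.19941993389131243 width 0.0490280247994778
yaw from far edge -0.2245945460894359
top mid [ 0.5121 -0.1974  0.1144]
[(array([ 0.577 , -0.1856,  0.1144]), array([311.6, 169.9])), (array([ 0.5666, -0.2345,  0.1144]), array([356.9, 176.6]))]
platform far corners [[ 0.6367 -0.123   0.05  ]
 [ 0.6038 -0.3234  0.05  ]] 0.20300982259635708 yaw -0.16286980700107867
((442.5588684082031, 219.76473999023438), (25.70877456665039, 44.38401794433594), 14.03624439239502) [[0.4622, -0.1528, 0.115], [0.5603, -0.1758, 0.115], [0.5476, -0.233, 0.115], [0.4495, -0.2097, 0.115]] [ 0.50478228 -0.19278241  0.115     ]
```

b's fit at (0.5145, -0.198), yaw -0.207, agrees with this view to within 1.5 px, and the width at z = 0.115 comes out at 49 mm. In the crop the pair's far top corners are at (280,277) and (391,295). Next I'll regrip c.

Call:
servo_tool(series=[{"delta_pos": [-0.1, 5.5, 0], "yaw": 0, "grip": 0}, {"delta_pos": [-0.2, 11, -2], "yaw": 0, "grip": 0}, {"delta_pos": [-0.4, 16.5, -5], "yaw": 0, "grip": 0}, {"delta_pos": [-0.4, 18.4, -10], "yaw": 0, "grip": 0}, {"delta_pos": [-0.4, 18.4, -15], "yaw": 0, "grip": 0}])

```text
time_s: 12.1
ee_pos: [0.5633, -0.0068, 0.1515]
tcp_rot: [1.0, -0.027, 0.003, 0.003]
wrist_force: [0.5, -1.2, 0.0]
opening: 0.998
```

```bash
python3 st.py
```

```text
t 12.1 pos [ 0.5633 -0.0068  0.1515] yawx -0.0538 z [ 0.005 -0.006 -1.   ] F [ 0.5 -1.2  0. ] op 0.998 q [ 0.44  0.27 -0.59  1.77  0.17  1.15 -1.83]
```

Call:
servo_tool(series=[{"delta_pos": [0, -0.4, -5.5], "yaw": -0.01, "grip": 0}, {"delta_pos": [0, -0.4, -10], "yaw": -0.01, "grip": 0}, {"delta_pos": [0, -0.4, -12.5], "yaw": -0.01, "grip": 0}, {"delta_pos": [0, -0.4, -12.9], "yaw": -0.01, "grip": 0}, {"delta_pos": [0, -0.4, -12.9], "yaw": -0.01, "grip": 100}])

```text
time_s: 12.72
ee_pos: [0.5638, -0.0103, 0.0233]
tcp_rot: [0.999, -0.032, 0.003, 0.003]
wrist_force: [-0.6, -0.1, 0.3]
opening: 0.951
```

Call:
servo_tool(series=[{"delta_pos": [0, 0, 0], "yaw": 0, "grip": 255}, {"delta_pos": [0, 0, 0], "yaw": 0, "grip": 255}, {"delta_pos": [0, 0, 0], "yaw": 0, "grip": 255}, {"delta_pos": [0, 0, 0], "yaw": 0, "grip": 255}, {"delta_pos": [0, 0, 0.1], "yaw": 0, "grip": 255}], force=35)

```text
time_s: 13.35
ee_pos: [0.5636, -0.0104, 0.0242]
tcp_rot: [0.999, -0.032, 0.003, 0.003]
wrist_force: [-0.1, -0.3, -2.8]
opening: 0.57
```

```bash
python3 st.py
```

```text
t 13.35 pos [ 0.5636 -0.0104  0.0242] yawx -0.0633 z [ 0.006 -0.006 -1.   ] F [-0.1 -0.3 -2.8] op 0.57 q [ 0.39  0.42 -0.54  1.87  0.28  0.92 -1.92]
```

Call:
servo_tool(series=[{"delta_pos": [0, 0, 5], "yaw": 0.1, "grip": 255}, {"delta_pos": [0, -1, 10.5], "yaw": 0.28, "grip": 255}, {"delta_pos": [-1, -4, 14], "yaw": 0.45, "grip": 255}, {"delta_pos": [-2, -8, 15], "yaw": 0.62, "grip": 255}, {"delta_pos": [-3, -12, 15], "yaw": 0.8, "grip": 255}])

```text
time_s: 13.98
ee_pos: [0.5336, -0.1316, 0.1752]
tcp_rot: [0.932, 0.363, 0.005, 0.002]
wrist_force: [-0.1, 0.5, -2.8]
opening: 0.571
```

Call:
servo_tool(series=[{"delta_pos": [-1, -3, 0], "yaw": 0.17, "grip": 255}, {"delta_pos": [-2, -6, 0], "yaw": 0.34, "grip": 255}, {"delta_pos": [-2.2, -7.4, 0], "yaw": 0.5, "grip": 255}, {"delta_pos": [-2.2, -7.4, 0], "yaw": 0.63, "grip": 255}, {"delta_pos": [-2.2, -7.4, 0], "yaw": 0.63, "grip": 255}])

```text
time_s: 14.6
ee_pos: [0.5113, -0.2056, 0.1749]
tcp_rot: [0.774, 0.633, 0.005, 0.0]
wrist_force: [0.5, -0.3, -2.3]
opening: 0.575
```

```bash
python3 st.py
```

```text
t 14.6 pos [ 0.5113 -0.2056  0.1749] yawx 1.3717 z [ 0.008  0.006 -1.   ] F [ 0.5 -0.3 -2.3] op 0.575 q [ 0.92  0.24 -0.69  1.76  0.16  1.19 -0.02]
```

Call:
servo_tool(series=[{"delta_pos": [0.1, 0.1, -1.5], "yaw": -0.005, "grip": 255}, {"delta_pos": [0.1, 0.1, -2.6], "yaw": -0.005, "grip": 255}, {"delta_pos": [0.1, 0.1, -3.2], "yaw": -0.005, "grip": 255}, {"delta_pos": [0.1, 0.1, -3.4], "yaw": -0.005, "grip": 255}, {"delta_pos": [0.1, 0.1, -3.5], "yaw": -0.005, "grip": 255}])

```text
time_s: 15.22
ee_pos: [0.5124, -0.2045, 0.1399]
tcp_rot: [0.775, 0.631, 0.005, 0.0]
wrist_force: [-0.2, 0.6, -1.3]
opening: 0.57
```

Run:
```python
from h import *
from st import st
st(); c=cam('scene'); cv2.imwrite('pics/s5.png',cv2.resize(c['color'][160:270,160:300,::-1],None,fx=5,fy=5,interpolation=2))
```

```text
t 15.22 pos [ 0.5124 -0.2045  0.1399] yawx 1.3667 z [ 0.008  0.006 -1.   ] F [-0.2  0.6 -1.3] op 0.57 q [ 0.9   0.28 -0.69  1.8   0.18  1.12 -0.05]
```

View pics/s5.png

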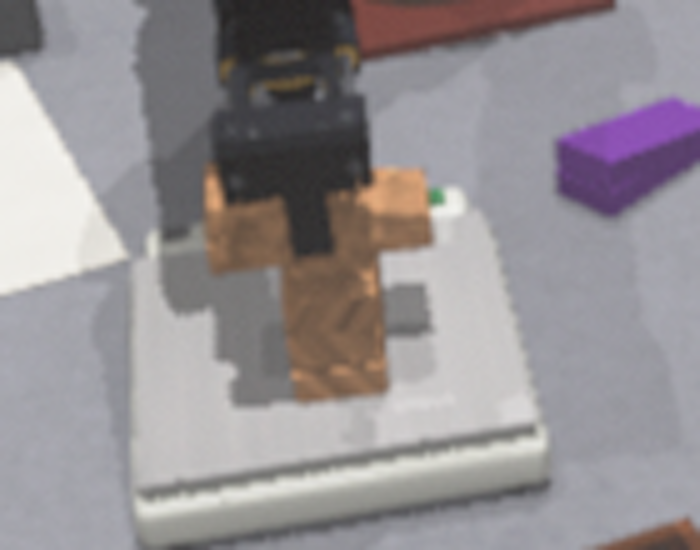

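The crop shows c crosswise and level at (315,220), just above or touching the pair. I'll make the final small descent.

Call:
servo_tool(series=[{"delta_pos": [0, 0, -0.05], "yaw": 0, "grip": 255}, {"delta_pos": [0, 0, -0.1], "yaw": 0, "grip": 255}, {"delta_pos": [0, 0, -0.15], "yaw": 0, "grip": 255}, {"delta_pos": [0, 0, -0.15], "yaw": 0, "grip": 255}, {"delta_pos": [0, 0, -0.15], "yaw": 0, "grip": 255}], force=20)

```text
time_s: 15.9
ee_pos: [0.5125, -0.2047, 0.1391]
tcp_rot: [0.776, 0.631, 0.005, 0.001]
wrist_force: [-2.2, 0.5, 5.6]
opening: 0.572
```

Call:
servo_tool(series=[{"delta_pos": [0, 0, 0.05], "yaw": 0, "grip": 255}, {"delta_pos": [0, 0, 0.05], "yaw": 0, "grip": 70}, {"delta_pos": [0, 0, 0.05], "yaw": 0, "grip": 40}, {"delta_pos": [0, 0, 0.05], "yaw": 0, "grip": 0}, {"delta_pos": [0, 0, 2], "yaw": 0, "grip": 0}], force=5)

```text
time_s: 16.52
ee_pos: [0.5117, -0.2044, 0.1587]
tcp_rot: [0.775, 0.631, 0.004, -0.0]
wrist_force: [-0.4, 0.2, 0.3]
opening: 0.938
```

Call:
servo_tool(series=[{"delta_pos": [0, 0, 6], "yaw": 0, "grip": 0}, {"delta_pos": [0, 0, 11], "yaw": -0.15, "grip": 0}, {"delta_pos": [3, 2, 13], "yaw": -0.3, "grip": 0}, {"delta_pos": [6, 3, 13], "yaw": -0.4, "grip": 0}, {"delta_pos": [7, 3, 13], "yaw": -0.4, "grip": 0}])

```text
time_s: 17.15
ee_pos: [0.5831, -0.1729, 0.2901]
tcp_rot: [0.885, 0.466, 0.005, 0.001]
wrist_force: [-0.1, 0.3, -0.3]
opening: 1.004
```

Run:
```python
from h import *
from st import st
import pickle
st(); V={n:cam(n) for n in('scene','wrist','top')}; 
s=cv2.resize(V['scene']['color'][160:270,160:300,::-1],None,fx=3,fy=3,interpolation=2)
cv2.imwrite('pics/p6.png',np.hstack([s,cv2.resize(V['wrist']['color'][60:267,:,::-1],(1020//3*1,330),interpolation=cv2.INTER_AREA)]))
M={n:masks('brick_c_mid',V[n]) for n in V}
for n in M: print(n,[(m[1].round(0).tolist(),round(m[2],2),int(m[0].sum())) for m in M[n]],proj(V[n],[.5135,-.198,.1315]).round(0))
obs=[]
for n in M:
    L=[m for m in M[n] if np.linalg.norm(m[1]-proj(V[n],[.5135,-.198,.1315]))<25]
    if L:
        obs.append((V[n],L[0][0])); p,r=fit(obs[-1:],[.5135,-.198,.1315,-1.778,0],wverts,(0,1,3)); print(n,p.round(4),r.round(2))
p,r=fit(obs,[.5135,-.198,.1315,-1.778,0],wverts,(0,1,2,3,4)); print(p.round(4),r.round(2))
pickle.dump((V,M),open('v6.pkl','wb'))
```

```text
t 17.15 pos [ 0.5831 -0.1729  0.2901] yawx 0.9686 z [ 0.01   0.004 -1.   ] F [-0.1  0.3 -0.3] op 1.004 q [ 0.77  0.29 -0.69  1.47  0.18  1.44 -0.52]
scene [([218.0, 202.0], 0.91, 878), ([286.0, 190.0], 0.89, 536), ([433.0, 191.0], 0.85, 566), ([326.0, 176.0], 0.58, 93), ([438.0, 232.0], 0.56, 738), ([352.0, 201.0], 0.33, 3160)] [224. 203.]
wrist [([72.0, 130.0], 0.81, 4744), ([277.0, 232.0], 0.8, 4763), ([8.0, 36.0], 0.76, 910)] [278. 240.]
top [([261.0, 281.0], 0.86, 1114), ([207.0, 121.0], 0.75, 1176), ([154.0, 196.0], 0.66, 1194), ([444.0, 223.0], 0.57, 452), ([268.0, 210.0], 0.31, 6087)] [447. 216.]
scene [ 0.5144 -0.1993  0.1315 -1.7726  0.    ] 0.53
wrist [ 0.5151 -0.1984  0.1315 -1.7736  0.    ] 6.21
top [ 0.5109 -0.2013  0.1315 -1.7763  0.    ] 6.71
[ 5.1410e-01 -1.9960e-01  1.3030e-01 -1.7806e+00 -6.0000e-04] 5.49
```

View pics/p6.png

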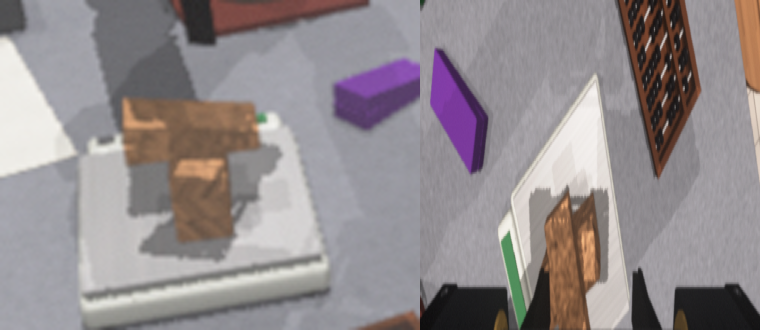

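c is placed. The scene view fits it to 0.5 px at (0.5144, -0.199), level, at a yaw of -1.774, and the picture shows it crosswise on the pair with its thick end to the left. Now brick d.

Call:
servo_tool(series=[{"delta_pos": [0, 5, 0], "yaw": -0.18, "grip": 0}, {"delta_pos": [0, 10, 0], "yaw": -0.36, "grip": 0}, {"delta_pos": [0, 15, 0], "yaw": -0.54, "grip": 0}, {"delta_pos": [0, 20, 0], "yaw": -0.72, "grip": 0}, {"delta_pos": [0, 25, 0], "yaw": -0.9, "grip": 0}])

```text
time_s: 18.08
ee_pos: [0.5803, 0.0756, 0.2892]
tcp_rot: [1.0, 0.03, 0.004, 0.003]
wrist_force: [-0.3, 0.4, 0.3]
opening: 1.0
```

Call:
servo_tool(series=[{"delta_pos": [0, 5, 0], "yaw": -0.1, "grip": 0}, {"delta_pos": [0, 10, 0], "yaw": -0.12, "grip": 0}, {"delta_pos": [-0.5, 15, 0], "yaw": -0.12, "grip": 0}, {"delta_pos": [-1, 19, 0], "yaw": -0.12, "grip": 0}, {"delta_pos": [-1, 19, 0], "yaw": -0.12, "grip": 0}])

```text
time_s: 18.7
ee_pos: [0.5684, 0.269, 0.2894]
tcp_rot: [1.0, -0.027, 0.003, 0.002]
wrist_force: [0.0, -0.6, -0.5]
opening: 0.998
```

Run:
```python
from h import *
from st import st
import pickle
st(); V={n:cam(n) for n in('wrist','scene')}
M={n:masks('brick_d_mid',V[n]) for n in V}
pickle.dump((V,M),open('v7.pkl','wb'))
p0=[.551,.2895,.0715,-.048,-.5236]; obs=[]
for n in M:
    print(n,[(m[1].round(0).tolist(),round(m[2],2),int(m[0].sum())) for m in M[n]],proj(V[n],p0[:3]).round(0))
    L=[m for m in M[n] if np.linalg.norm(m[1]-proj(V[n],p0[:3]))<25]
    if L:
        obs.append((V[n],L[0][0])); p,r=fit(obs[-1:],p0,wverts,(0,1,3)); print(n,p.round(4),r.round(2))
for fr in((0,1,2,3),(0,1,2,3,4)):
    p,r=fit(obs,p0,wverts,fr); print(p.round(4),r.round(2))
w=V['wrist']['color'].copy(); cv2.polylines(w,[outline(np.array([proj(V['wrist'],v) for v in wverts(p)])).astype(int)],1,(0,0,255))
cv2.imwrite('pics/w7.png',cv2.resize(w[80:270,200:480,::-1],None,fx=2.5,fy=2.5))
```

```text
t 18.7 pos [0.5684 0.269  0.2894] yawx -0.0547 z [ 0.006 -0.005 -1.   ] F [ 0.  -0.6 -0.5] op 0.998 q [ 0.06  0.36 -0.76  1.41  0.25  1.47 -2.32]
wrist [([303.0, 190.0], 0.97, 4447)] [305. 188.]
wrist [ 0.551   0.2904  0.0715 -0.0356 -0.5236] 1.46
scene [([377.0, 191.0], 0.74, 712), ([350.0, 251.0], 0.65, 2072), ([226.0, 233.0], 0.15, 265)] [383. 189.]
scene [ 0.5584  0.2844  0.0715 -0.0483 -0.5236] 0.45
[ 0.5495  0.291   0.0657 -0.0361 -0.5236] 0.82
[ 0.5501  0.2907  0.068  -0.0462 -0.5095] 0.96
```

View pics/w7.png

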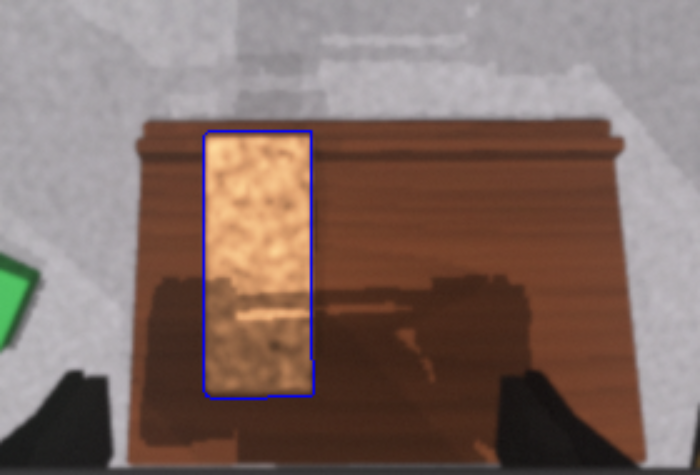

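The model outline matches d in the wrist crop, corners (205,132) to (312,396). I'll grasp it.

Call:
servo_tool(series=[{"delta_pos": [-0.9, 2.1, -4], "yaw": 0.01, "grip": 0}, {"delta_pos": [-0.9, 2.1, -10], "yaw": 0.01, "grip": 0}, {"delta_pos": [-0.9, 2.1, -16], "yaw": 0.01, "grip": 0}, {"delta_pos": [-0.9, 2.1, -20], "yaw": 0.01, "grip": 0}, {"delta_pos": [-0.9, 2.1, -21.8], "yaw": 0.01, "grip": 0}])

```text
time_s: 19.52
ee_pos: [0.5616, 0.2823, 0.069]
tcp_rot: [1.0, -0.027, 0.003, 0.004]
wrist_force: [-0.1, 0.5, 1.1]
opening: 0.999
```

Call:
servo_tool(series=[{"delta_pos": [0, 0, 0], "yaw": 0, "grip": 130}, {"delta_pos": [0, 0, 0], "yaw": 0, "grip": 150}, {"delta_pos": [0, 0, 0], "yaw": 0, "grip": 255}, {"delta_pos": [0, 0, 0], "yaw": 0, "grip": 255}, {"delta_pos": [0, 0, 0], "yaw": 0, "grip": 255}], force=25)

```text
time_s: 20.15
ee_pos: [0.5625, 0.2834, 0.0703]
tcp_rot: [1.0, -0.027, 0.004, 0.003]
wrist_force: [2.7, 3.2, 4.7]
opening: 0.573
```

```bash
python3 st.py
```

```text
t 20.15 pos [0.5625 0.2834 0.0703] yawx -0.0546 z [ 0.007 -0.007 -1.   ] F [2.7 3.2 4.7] op 0.573 q [ 0.    0.53 -0.71  1.67  0.39  1.09 -2.45]
```

Call:
servo_tool(series=[{"delta_pos": [0, 0, 3], "yaw": 0, "grip": 255}, {"delta_pos": [0, -1, 8], "yaw": 0, "grip": 255}, {"delta_pos": [0, -6, 10], "yaw": 0, "grip": 255}, {"delta_pos": [0, -12, 10], "yaw": 0, "grip": 255}, {"delta_pos": [0, -18, 9], "yaw": 0, "grip": 255}])

```text
time_s: 20.78
ee_pos: [0.5621, 0.1014, 0.1605]
tcp_rot: [1.0, -0.027, 0.004, 0.004]
wrist_force: [1.6, -0.8, -3.5]
opening: 0.576
```

Call:
servo_tool(series=[{"delta_pos": [0, -5, 0], "yaw": 0, "grip": 255}, {"delta_pos": [0, -9, -2], "yaw": 0, "grip": 255}, {"delta_pos": [0, -10.5, -5], "yaw": 0, "grip": 255}, {"delta_pos": [0, -10.5, -8], "yaw": 0, "grip": 255}, {"delta_pos": [0, -10.5, -9], "yaw": 0, "grip": 255}])

```text
time_s: 21.4
ee_pos: [0.56, -0.0041, 0.0683]
tcp_rot: [1.0, -0.027, 0.002, 0.004]
wrist_force: [0.1, 0.0, -2.9]
opening: 0.574
```

```bash
python3 st.py
```

```text
t 21.4 pos [ 0.56   -0.0041  0.0683] yawx -0.0545 z [ 0.003 -0.008 -1.   ] F [ 0.1  0.  -2.9] op 0.574 q [ 0.47  0.38 -0.65  1.85  0.28  1.01 -1.92]
```

Call:
servo_tool(series=[{"delta_pos": [0, 0, -1], "yaw": 0, "grip": 255}, {"delta_pos": [0, 0, -1.6], "yaw": 0, "grip": 255}, {"delta_pos": [0, 0, -1.8], "yaw": 0, "grip": 255}, {"delta_pos": [0, 0, -1.9], "yaw": 0, "grip": 255}, {"delta_pos": [0, 0, -1.9], "yaw": 0, "grip": 255}])

```text
time_s: 22.02
ee_pos: [0.5603, -0.004, 0.0497]
tcp_rot: [1.0, -0.027, 0.002, 0.004]
wrist_force: [-0.1, -0.1, -3.4]
opening: 0.571
```

Call:
servo_tool(series=[{"delta_pos": [0, 0, -0.05], "yaw": 0, "grip": 255}, {"delta_pos": [0, 0, -0.1], "yaw": 0, "grip": 255}, {"delta_pos": [0, 0, -0.15], "yaw": 0, "grip": 255}, {"delta_pos": [0, 0, -0.15], "yaw": 0, "grip": 255}, {"delta_pos": [0, 0, -0.15], "yaw": 0, "grip": 255}])

```text
time_s: 22.65
ee_pos: [0.5602, -0.0041, 0.0482]
tcp_rot: [1.0, -0.027, 0.002, 0.004]
wrist_force: [0.5, 0.1, -3.1]
opening: 0.574
```

Call:
servo_tool(series=[{"delta_pos": [0, 0, -0.05], "yaw": 0, "grip": 255}, {"delta_pos": [0, 0, -0.1], "yaw": 0, "grip": 255}, {"delta_pos": [0, 0, -0.15], "yaw": 0, "grip": 255}, {"delta_pos": [0, 0, -0.15], "yaw": 0, "grip": 255}, {"delta_pos": [0, 0, -0.15], "yaw": 0, "grip": 255}])

```text
time_s: 23.28
ee_pos: [0.5603, -0.0041, 0.0469]
tcp_rot: [1.0, -0.027, 0.002, 0.004]
wrist_force: [-3.4, -0.5, 3.2]
opening: 0.573
```

Call:
servo_tool(series=[{"delta_pos": [0, 0, -0.3], "yaw": 0, "grip": 255}, {"delta_pos": [0, 0, -0.7], "yaw": 0, "grip": 255}, {"delta_pos": [0, 0, -1.0], "yaw": 0, "grip": 255}, {"delta_pos": [0, 0, -1.2], "yaw": 0, "grip": 255}, {"delta_pos": [0, 0, -1.25], "yaw": 0, "grip": 255}], force=10)

```text
time_s: 23.9
ee_pos: [0.5602, -0.004, 0.0342]
tcp_rot: [1.0, -0.027, 0.002, 0.004]
wrist_force: [-1.1, -0.1, -0.9]
opening: 0.573
```

Call:
servo_tool(series=[{"delta_pos": [0, 0, 0], "yaw": 0, "grip": 255}, {"delta_pos": [0, 0, 0], "yaw": 0, "grip": 255}, {"delta_pos": [0, 0, 0], "yaw": 0, "grip": 255}, {"delta_pos": [0, 0, 0], "yaw": 0, "grip": 255}, {"delta_pos": [0, 0, 0], "yaw": 0, "grip": 255}], force=35)

```text
time_s: 24.52
ee_pos: [0.5603, -0.0041, 0.0342]
tcp_rot: [1.0, -0.027, 0.002, 0.004]
wrist_force: [-1.6, 0.1, -0.1]
opening: 0.572
```

Run:
```python
from h import *
from st import st
st(); c=cam('scene'); cv2.imwrite('pics/s8.png',cv2.resize(c['color'][190:260,240:340,::-1],None,fx=7,fy=7,interpolation=2))
import pickle; w=cam('wrist'); save(w,'w8.png'); M=masks('brick_d_mid',c); print([(m[1].round(0).tolist(),round(m[2],2),int(m[0].sum())) for m in M]); pickle.dump((c,w,M),open('v8.pkl','wb'))
```

```text
t 24.52 pos [ 0.5603 -0.0041  0.0342] yawx -0.0545 z [ 0.004 -0.008 -1.   ] F [-1.6  0.1 -0.1] op 0.572 q [ 0.45  0.42 -0.63  1.87  0.31  0.94 -1.95]
[([296.0, 226.0], 0.67, 533)]
```

Fz shows light edge contact, and z = 0.0342 matches the height predicted for a 10.4° tilt. I'll carry d over to the stack.

Call:
servo_tool(series=[{"delta_pos": [0, 0, 4], "yaw": 0.05, "grip": 255}, {"delta_pos": [0, 0, 10], "yaw": 0.22, "grip": 255}, {"delta_pos": [0, -1, 16], "yaw": 0.4, "grip": 255}, {"delta_pos": [-1, -4, 19], "yaw": 0.57, "grip": 255}, {"delta_pos": [-2, -8, 19], "yaw": 0.74, "grip": 255}])

```text
time_s: 25.3
ee_pos: [0.5417, -0.0839, 0.2272]
tcp_rot: [0.94, 0.34, 0.005, 0.004]
wrist_force: [-0.1, -0.8, -4.6]
opening: 0.571
```

Call:
servo_tool(series=[{"delta_pos": [-0.8, -3.5, 0], "yaw": 0.17, "grip": 255}, {"delta_pos": [-1.6, -7, 0], "yaw": 0.34, "grip": 255}, {"delta_pos": [-2.3, -10.2, 0], "yaw": 0.51, "grip": 255}, {"delta_pos": [-2.3, -10.2, 0], "yaw": 0.67, "grip": 255}, {"delta_pos": [-2.3, -10.2, 0], "yaw": 0.67, "grip": 255}])

```text
time_s: 25.92
ee_pos: [0.5185, -0.1861, 0.2269]
tcp_rot: [0.777, 0.629, 0.007, 0.002]
wrist_force: [0.1, 0.4, -2.0]
opening: 0.572
```

Run:
```python
from h import *
from st import st
import pickle
st(); c=cam('scene'); t=cam('top')
for n,v in(('scene',c),('top',t)):
    M=masks('brick_d_mid',v)+masks('brick_b_mid',v); print(n,[(m[1].round(0).tolist(),round(m[2],2),int(m[0].sum())) for m in M],proj(v,[.514,-.198,.22]).round(0)); pickle.dump((v,M),open(f'v9{n}.pkl','wb'))
# scene crop outline of orange stuff: estimate top and bottom edges of the held brick beside the finger
im=c['color'][150:215,185:265].astype(int); hsv=cv2.cvtColor(c['color'],cv2.COLOR_RGB2HSV)
m=(hsv[...,1]>95)&(hsv[...,0]<18)&(hsv[...,2]>70)
for x in range(188,262,3):
    r=np.where(m[140:240,x])[0]+140; 
    if len(r):
        g=np.split(r,np.where(np.diff(r)>1)[0]+1); print(x,[(int(a[0]),int(a[-1])) for a in g])
```

```text
t 25.93 pos [ 0.5185 -0.1861  0.2269] yawx 1.3616 z [ 0.013  0.005 -1.   ] F [ 0.1  0.4 -2. ] op 0.572 q [ 0.96  0.21 -0.79  1.7   0.15  1.29 -0.06]
scene [([214.0, 176.0], 0.72, 645), ([217.0, 204.0], 0.47, 811), ([225.0, 220.0], 0.56, 275)] [220. 174.]
top [([439.0, 211.0], 0.84, 535), ([437.0, 228.0], 0.71, 288)] [458. 215.]
197 [(168, 181)]
200 [(167, 181)]
203 [(168, 182), (194, 213)]
206 [(167, 182), (194, 208), (210, 213)]
209 [(169, 182), (194, 196), (198, 198), (201, 203), (208, 212)]
212 [(170, 182), (204, 204), (206, 206), (209, 212)]
215 [(169, 182), (199, 200), (203, 207), (211, 212)]
218 [(145, 145), (170, 180), (182, 182), (202, 202), (209, 210), (212, 212), (217, 229)]
221 [(195, 195), (197, 197), (206, 207), (216, 227), (229, 238)]
224 [(196, 196), (204, 204), (213, 213), (218, 227), (229, 234), (237, 238)]
227 [(218, 231), (233, 235)]
230 [(168, 168), (171, 173), (178, 178), (216, 220), (224, 225), (227, 237)]
233 [(168, 169), (171, 171), (173, 176), (180, 180), (182, 182), (214, 214), (216, 233), (237, 237)]
236 [(166, 176), (178, 180), (182, 182), (195, 196), (200, 200), (206, 206), (232, 233), (236, 236)]
239 [(140, 141), (161, 181), (195, 196), (201, 203), (205, 206), (208, 208)]
242 [(140, 141), (161, 182), (195, 197), (201, 208)]
245 [(161, 167), (203, 203)]
248 [(140, 140), (161, 166)]
251 [(140, 140), (161, 165)]
254 [(160, 165)]
257 [(159, 164)]
260 [(158, 163)]
```

Run:
```python
from h import *
import pickle
c,M=pickle.load(open('v9scene.pkl','rb')); m=M[0][0]; s=sdf(m)
for x in range(192,250,3):
    r=np.where(m[:,x])[0]
    if len(r): print(x,r.min(),r.max(),end=' | ')
print()
def pv(th,dx=0,dy=0,dz=0):
    yaw=1.3616; u=np.array([np.cos(yaw),np.sin(yaw),0]); k=np.array([0,0,1.])
    xb=np.cos(th)*u-np.sin(th)*k; zb=np.sin(th)*u+np.cos(th)*k
    ax=np.array([.5185+dx,-.1861+dy,.2319+dz]); ctr=ax-.0066*xb-.0135*zb
    return wverts([*ctr,yaw,-th])
def res(q,sel=True):
    o=outline(np.array([proj(c,v) for v in pv(q[0],*q[1:])]),160).astype(np.float32)
    d=cv2.remap(s.astype(np.float32),o[:,:1],o[:,1:],cv2.INTER_LINEAR)[:,0]
    d[(o[:,0]>209)&(o[:,0]<236)&(o[:,1]<178)]=0; d[(o[:,0]>214)&(o[:,0]<234)]=0
    return d
for t in(4,7,9,10.4,12,14,17):
    f=least_squares(lambda q:np.r_[res([np.radians(t),*q]),0],[0,0,0],x_scale=.01,diff_step=1e-4,loss='soft_l1'); print(t,f.x.round(4),round(f.cost,2), 'nofit',round(np.sum(res([np.radians(t),0,0,0])**2),1))
f=least_squares(res,[np.radians(10.4),0,0,0],x_scale=[.1,.01,.01,.01],diff_step=1e-4,loss='soft_l1');print(np.degrees(f.x[0]),f.x,f.cost)
```

```text
198 168 183 | 201 167 183 | 204 167 183 | 207 170 183 | 210 170 183 | 213 170 184 | 216 170 184 | 219 171 184 | 228 169 183 | 231 168 185 | 234 168 185 | 237 166 185 | 240 164 185 | 243 172 182 | 
4 [ 0.0056 -0.006   0.0057] 73.56 nofit 439.8
7 [-0.0047 -0.0088  0.001 ] 84.81 nofit 297.6
9 [-0.0059 -0.008  -0.0007] 69.96 nofit 234.9
10.4 [-0.0082 -0.0047 -0.0023] 32.94 nofit 204.7
12 [-0.0083 -0.0044 -0.0035] 29.97 nofit 187.7
14 [-0.0089 -0.     -0.0046] 38.2 nofit 197.8
17 [-0.0081  0.0008 -0.0058] 66.3 nofit 274.6
9.75247931556095 [ 0.17021287 -0.00950267 -0.00077477 -0.00301477] 33.541330456733704
```

Run:
```python
from h import *
import pickle
exec(open('/dev/stdin').read()) if 0 else None
c,M=pickle.load(open('v9scene.pkl','rb')); m=M[0][0]; xs=np.where(m.any(0))[0]; print('mask ext',xs.min(),xs.max()+1)
t,MT=pickle.load(open('v9top.pkl','rb'))
for q in MT: ys,xs=np.where(q[0]); print('top',xs.min(),xs.max()+1,ys.min(),ys.max()+1)
yaw=1.3616;u=np.array([np.cos(yaw),np.sin(yaw),0]);k=np.array([0,0,1.])
for th in np.radians([10.4,12]):
    xb=np.cos(th)*u-np.sin(th)*k; zb=np.sin(th)*u+np.cos(th)*k
    ctr=np.array([.5185,-.1861,.2319])-.0066*xb-.0135*zb
    P=wverts([*ctr,yaw,-th])
    for n,v in(('scene',c),('top',t)):
        Q=np.array([proj(v,p) for p in P]); print(n,Q.min(0).round(1),Q.max(0).round(1))
V6,M6=pickle.load(open('v6.pkl','rb')); m=[m for m in M6['scene'] if np.linalg.norm(m[1]-(218,202))<5][0][0]; xs=np.where(m.any(0))[0]
Q=np.array([proj(V6['scene'],p) for p in wverts([.5144,-.199,.1315,-1.774,0])]); print('c ext',xs.min(),xs.max()+1,Q.min(0).round(1),Q.max(0).round(1))
```

```text
mask ext 196 244
top 428 456 196 223
top 426 451 188 242
scene [197.1 162.4] [245.8 185.8]
top [424.7 194.3] [489.5 232.6]
scene [196.8 162.9] [245.9 186.3]
top [425.1 194.4] [489.7 232.7]
c ext 200 246 [199.4 192.3] [247.  215.7]
```

Call:
servo_tool(series=[{"delta_pos": [-0.1, 0.1, -2.5], "yaw": 0.006, "grip": 255}, {"delta_pos": [-0.1, 0.1, -4.2], "yaw": 0.006, "grip": 255}, {"delta_pos": [-0.1, 0.1, -4.8], "yaw": 0.006, "grip": 255}, {"delta_pos": [-0.1, 0.1, -5.1], "yaw": 0.006, "grip": 255}, {"delta_pos": [-0.1, 0.1, -5.1], "yaw": 0.006, "grip": 255}])

```text
time_s: 26.85
ee_pos: [0.5181, -0.1844, 0.1766]
tcp_rot: [0.775, 0.632, 0.007, 0.003]
wrist_force: [0.3, -0.2, -3.4]
opening: 0.571
```

Call:
servo_tool(series=[{"delta_pos": [0, 0, -0.05], "yaw": 0, "grip": 255}, {"delta_pos": [0, 0, -0.1], "yaw": 0, "grip": 255}, {"delta_pos": [0, 0, -0.15], "yaw": 0, "grip": 255}, {"delta_pos": [0, 0, -0.15], "yaw": 0, "grip": 255}, {"delta_pos": [0, 0, -0.15], "yaw": 0, "grip": 255}], force=15)

```text
time_s: 27.48
ee_pos: [0.5181, -0.1844, 0.1751]
tcp_rot: [0.775, 0.632, 0.007, 0.003]
wrist_force: [0.2, 0.7, -2.5]
opening: 0.574
```

```bash
python3 st.py
```

```text
t 27.48 pos [ 0.5181 -0.1844  0.1751] yawx 1.3686 z [ 0.014  0.004 -1.   ] F [ 0.2  0.7 -2.5] op 0.574 q [ 0.95  0.25 -0.78  1.77  0.18  1.19 -0.08]
```

Call:
servo_tool(series=[{"delta_pos": [-0.05, 0, -0.05], "yaw": 0, "grip": 255}, {"delta_pos": [-0.05, 0, -0.1], "yaw": 0, "grip": 255}, {"delta_pos": [-0.05, 0, -0.1], "yaw": 0, "grip": 255}, {"delta_pos": [-0.05, 0, -0.1], "yaw": 0, "grip": 255}, {"delta_pos": [-0.05, 0, -0.1], "yaw": 0, "grip": 255}], force=8)

```text
time_s: 28.1
ee_pos: [0.5176, -0.1844, 0.1741]
tcp_rot: [0.775, 0.632, 0.007, 0.003]
wrist_force: [0.1, 0.3, -2.4]
opening: 0.573
```

Call:
servo_tool(series=[{"delta_pos": [0, 0, -0.05], "yaw": 0, "grip": 255}, {"delta_pos": [0, 0, -0.1], "yaw": 0, "grip": 255}, {"delta_pos": [0, 0, -0.1], "yaw": 0, "grip": 255}, {"delta_pos": [0, 0, -0.1], "yaw": 0, "grip": 255}, {"delta_pos": [0, 0, -0.1], "yaw": 0, "grip": 255}])

```text
time_s: 28.72
ee_pos: [0.5176, -0.1844, 0.1731]
tcp_rot: [0.775, 0.632, 0.007, 0.003]
wrist_force: [-0.7, 0.4, -3.4]
opening: 0.575
```

Call:
servo_tool(series=[{"delta_pos": [0, 0, -0.05], "yaw": 0, "grip": 255}, {"delta_pos": [0, 0, -0.1], "yaw": 0, "grip": 255}, {"delta_pos": [0, 0, -0.1], "yaw": 0, "grip": 255}, {"delta_pos": [0, 0, -0.1], "yaw": 0, "grip": 255}, {"delta_pos": [0, 0, -0.1], "yaw": 0, "grip": 255}])

```text
time_s: 29.35
ee_pos: [0.5176, -0.1844, 0.1721]
tcp_rot: [0.775, 0.632, 0.007, 0.003]
wrist_force: [-0.6, -0.4, -3.2]
opening: 0.577
```

```bash
python3 st.py
```

```text
t 29.35 pos [ 0.5176 -0.1844  0.1721] yawx 1.3687 z [ 0.014  0.004 -1.   ] F [-0.6 -0.4 -3.2] op 0.577 q [ 0.95  0.25 -0.78  1.77  0.18  1.18 -0.08]
```

Call:
servo_tool(series=[{"delta_pos": [0, 0, -0.05], "yaw": 0, "grip": 255}, {"delta_pos": [0, 0, -0.1], "yaw": 0, "grip": 255}, {"delta_pos": [0, 0, -0.1], "yaw": 0, "grip": 255}, {"delta_pos": [0, 0, -0.1], "yaw": 0, "grip": 255}, {"delta_pos": [0, 0, -0.1], "yaw": 0, "grip": 255}])

```text
time_s: 29.98
ee_pos: [0.5177, -0.1845, 0.1711]
tcp_rot: [0.775, 0.632, 0.007, 0.003]
wrist_force: [-0.9, 0.3, -2.2]
opening: 0.577
```

Run:
```python
from st import st
for _ in range(1): st()
```

```text
t 29.98 pos [ 0.5177 -0.1845  0.1711] yawx 1.3686 z [ 0.014  0.004 -1.   ] F [-0.9  0.3 -2.2] op 0.577 q [ 0.95  0.25 -0.78  1.77  0.18  1.18 -0.09]
```

Call:
servo_tool(series=[{"delta_pos": [0, 0, -0.04], "yaw": 0, "grip": 255}, {"delta_pos": [0, 0, -0.08], "yaw": 0, "grip": 255}, {"delta_pos": [0, 0, -0.08], "yaw": 0, "grip": 255}, {"delta_pos": [0, 0, -0.08], "yaw": 0, "grip": 255}, {"delta_pos": [0, 0, -0.08], "yaw": 0, "grip": 255}])

```text
time_s: 30.6
ee_pos: [0.5177, -0.1848, 0.1708]
tcp_rot: [0.775, 0.632, 0.007, 0.003]
wrist_force: [-2.8, -0.7, 5.2]
opening: 0.572
```

Run:
```python
from h import *
from st import st
import pickle
st(); c=cam('scene')
M=masks('brick_d_mid',c); print([(m[1].round(0).tolist(),round(m[2],2),int(m[0].sum())) for m in M])
m=M[0][0]
for x in range(194,250,3):
    r=np.where(m[:,x])[0]
    if len(r): print(x,r.min(),r.max(),end=' | ')
yaw=1.3686
for nm,p in(('seated d',None),('c',[.5144,-.199,.1315,-1.774,0])):
    if p is None:
        u=np.array([np.cos(yaw),np.sin(yaw),0]); th=np.radians(10.4); ctr=np.array([.5144,-.199,.148])+.0165*(np.sin(th)*u+np.array([0,0,np.cos(th)])); p=[*ctr,yaw,-th]
    Q=np.array([proj(c,v) for v in wverts(p)]); print(nm,np.round(p,4),Q.round(0).tolist())
```

```text
t 30.6 pos [ 0.5177 -0.1848  0.1708] yawx 1.3682 z [ 0.014  0.004 -1.   ] F [-2.8 -0.7  5.2] op 0.572 q [ 0.95  0.25 -0.78  1.77  0.18  1.18 -0.09]
[([214.0, 195.0], 0.78, 556)]
200 189 200 | 203 187 201 | 206 186 201 | 209 186 201 | 212 189 201 | 215 189 202 | 218 189 202 | 221 189 202 | 233 189 201 | 236 188 202 | 239 187 202 | 242 182 202 | 245 185 197 | seated d [ 0.515  -0.1961  0.1642  1.3686 -0.1815] [[200.0, 202.0], [200.0, 195.0], [200.0, 192.0], [200.0, 185.0], [246.0, 203.0], [247.0, 189.0], [244.0, 194.0], [246.0, 180.0]]
c [ 0.5144 -0.199   0.1315 -1.774   0.    ] [[245.0, 200.0], [245.0, 194.0], [247.0, 210.0], [246.0, 203.0], [202.0, 206.0], [199.0, 192.0], [202.0, 216.0], [199.0, 202.0]]
```

Contact came at z ≈ 0.171, as predicted, with a stiff rise in force that points to face contact, and the silhouette matches the seated pose. I'll ease off and release.

Call:
servo_tool(series=[{"delta_pos": [0, 0, 0.03], "yaw": 0, "grip": 255}, {"delta_pos": [0, 0, 0.05], "yaw": 0, "grip": 255}, {"delta_pos": [0, 0, 0.05], "yaw": 0, "grip": 90}, {"delta_pos": [0, 0, 0.05], "yaw": 0, "grip": 40}, {"delta_pos": [0, 0, 0.05], "yaw": 0, "grip": 0}], force=4)

```text
time_s: 31.32
ee_pos: [0.5178, -0.1848, 0.1715]
tcp_rot: [0.775, 0.632, 0.007, 0.003]
wrist_force: [-0.7, 0.3, 0.1]
opening: 0.795
```

Call:
servo_tool(series=[{"delta_pos": [0, 0, 2], "yaw": 0, "grip": 0}, {"delta_pos": [0, 0, 7], "yaw": 0, "grip": 0}, {"delta_pos": [0, 0, 12], "yaw": 0, "grip": 0}, {"delta_pos": [-1, 5, 15], "yaw": 0, "grip": 0}, {"delta_pos": [-2, 11, 15], "yaw": 0, "grip": 0}])

```text
time_s: 31.95
ee_pos: [0.4989, -0.0738, 0.3254]
tcp_rot: [0.775, 0.631, 0.008, 0.005]
wrist_force: [0.8, 0.9, 0.1]
opening: 0.998
```

Call:
servo_tool(series=[{"delta_pos": [-0.5, 6, 0], "yaw": 0, "grip": 0}, {"delta_pos": [-0.5, 12, 0], "yaw": 0, "grip": 0}, {"delta_pos": [-0.5, 15, 0], "yaw": 0, "grip": 0}, {"delta_pos": [-0.5, 15, 0], "yaw": 0, "grip": 0}, {"delta_pos": [-0.5, 15, 0], "yaw": 0, "grip": 0}])

```text
time_s: 32.58
ee_pos: [0.4941, 0.0754, 0.3261]
tcp_rot: [0.776, 0.631, 0.008, 0.006]
wrist_force: [-0.5, -1.0, -0.0]
opening: 1.002
```

Run:
```python
from h import *
from st import st
st(); V={n:cam(n) for n in('scene','top')}
s=cv2.resize(V['scene']['color'][160:270,170:290,::-1],None,fx=3.6,fy=3.6,interpolation=2); t=cv2.resize(V['top']['color'][150:300,370:510,::-1],None,fx=2.64,fy=2.64,interpolation=2)
cv2.imwrite('pics/f.png',np.hstack([s,t])); print(s.shape,t.shape)
M={n:masks('brick_d_mid',V[n])+masks('brick_b_mid',V[n]) for n in V}
p0=[.515,-.196,.1642,1.368,-.1815]; obs=[]
for n in M:
    print(n,[(m[1].round(0).tolist(),round(m[2],2),int(m[0].sum())) for m in M[n]],proj(V[n],p0[:3]).round(0))
    L=sorted([m for m in M[n] if np.linalg.norm(m[1]-proj(V[n],p0[:3]))<15],key=lambda m:np.linalg.norm(m[1]-proj(V[n],p0[:3])))
    if L:
        obs.append((V[n],L[0][0]))
        for fr in((0,1,3),(0,1,3,4)): p,r=fit(obs[-1:],p0,wverts,fr); print(n,p.round(4),r.round(2))
```

```text
t 32.58 pos [0.4941 0.0754 0.3261] yawx 1.3661 z [ 0.02   0.002 -1.   ] F [-0.5 -1.  -0. ] op 1.002 q [ 0.76  0.03 -1.01  1.65  0.03  1.45 -0.45]
(396, 432, 3) (396, 370, 3)
scene [([220.0, 191.0], 0.78, 922), ([223.0, 219.0], 0.77, 215)] [223. 193.]
scene [ 0.513  -0.1982  0.1642  1.3697 -0.1815] 0.37
scene [ 0.513  -0.1982  0.1642  1.374  -0.1802] 0.36
top [([442.0, 226.0], 0.73, 688)] [450. 215.]
top [ 0.5175 -0.1845  0.1642  1.3489 -0.1815] 11.7
top [ 0.5173 -0.1823  0.1642  1.4045 -0.1815] 11.66
```

View pics/f.png

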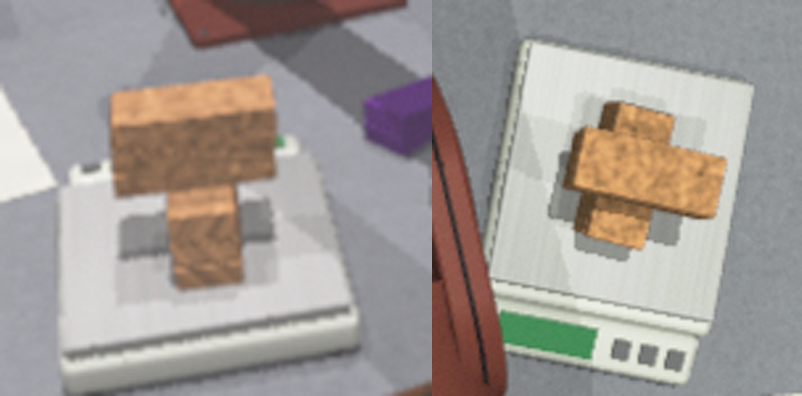

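The final view shows the second course crosswise and centred on the pair with a level top. In the scene half, d spans (112,95) to (272,90), and the gripper is clear of the stack.

```bash
python3 -c "
from h import *
print(order.job_done())"
```

```text
the job is handed in; nothing more can be done
None
```

The second course is on the scale and the job is handed in at about 33 s. Both bricks went down under control, nothing was dropped, and the gripper was empty and clear of the stack.

- **Brick c:** I took it off the rack, pressed it flat on the counter and gripped it again. I then set it crosswise and underside down on the pair. The scene-camera fit put it at (0.514, -0.199), yaw -1.774 rad, about 2 mm from the pair's centre; a combined three-camera fit put its tilt near 0°.
- **Brick d:** I tipped it from 30° to about 10.4° against the counter, then laid it on c with its thick end over c's thin end. The final scene-camera fit (0.4 px) put it at (0.513, -0.198), tilted 10.3°, about 2 mm from the seated pose. The last picture shows the top level.
- **Checks that disagreed:** the final top-camera fit of d was unusable (12 px), with a poor silhouette that time. The top- and wrist-camera fits of c were also weak (6 to 7 px). The final poses therefore rest on the scene camera, the contact heights and the pictures.
- **Not measured afterwards:** I did not measure the bottom pair, jar, abacus or bowl again. The pair looks unmoved in the last pictures, which do not show the other three. No move went near those three, and the wrist force at the end of each move stayed under 10 N.

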